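# Tare the dial scale and fill the packing tray

## Robot

A 6-joint arm with a two-finger parallel gripper is mounted at the origin on the work surface. World frame = base frame: x ahead of the robot, y to its left, z up, the work surface at z = 0. Lengths are in mm, angles in rad, forces in N, time in s.
With the tool pointing down it reaches from about 275 to 1000 mm from the base axis. Payload 8.4 kg.
Tool frame: the origin (TCP) lies at the very end of the fingers, on their centre line; the grasp point (between the pads) lies 19 mm behind it; z points along the fingers, y is the direction in which the jaws open and shut (so a half turn about z gives the same grasp; the last joint's range is limited). The gripper opens to 85 mm and grips with 20 to 120 N. Pads are 22 mm wide; open, the fingers measure 114 mm over their backs; the gripper's body (76 mm by 85 mm) begins 54 mm behind the grasp point. The pads swing forward as they close: fully open they stand 13 mm farther back than shut.
Start: joints at [-1.111, 0.353, 1.633, -0, 1.155, -0.002], TCP at [278.474, -559.536, 231.281] pointing down, gripper open.
Joint ranges: [-2.63, 2.63], [-0.92, 2.1], [0.06, 2.66], [-1.3, 4.44], [0, 2.69], [-3.02, 3.02]. Speed limits (rad/s): [2.22, 2.22, 2.79, 3.14, 3.14, 3.14].

## Interface

Orientations are given as [roll, pitch, yaw] about the fixed x, y, z axes, in that order (R = Rz(yaw) Ry(pitch) Rx(roll)).
In Python, from rig import sense, grab_frame, sign_off, masks_of gives the robot as it stands. The module is installed in compiled form; this text tells all that it offers.
- The arm moves only by the shell command python3 -m inch 'ROWS' [FORCE]. ROWS is JSON, a list of rows, each an object of numbers: "gripper": the finger opening in m, from 0 to 0.0854; "tx", "ty", "tz": the shift along the tool's x, y, z in m; "spin": the turn about the tool's z in degrees. In form: [{"gripper": .., "tx": .., "ty": .., "tz": .., "spin": ..}, ...]. A call has exactly 8 rows; each row shifts and turns the commanded pose from where the row before left it, along the tool's axes as they then stand; what a row does not reach is not made up. A row lasts 1/10 s, in which the tool goes at most 50 mm and 8.59 degrees, less where a joint would pass 70% of its speed; a pose out of reach is approached as far as the arm can. A call is refused whole if a number of a shift passes 0.05 or a number of a turn 8.59, either way. A call with a gripper value outside its range is refused whole. The fingers move at their own pace and stop on an object; FORCE is the grip in N (left out, the last holds). Time passes only in rows, so rows that do not move let the fingers close, or fill a call up. It gives the time, the measured TCP pose, the force and the opening at its end, in the units of the state.
- sense(): the state, without advancing time (a new reading comes with each control period).
- grab_frame(name): name is "side" or "top" or "wrist"; returns a dict with "pixels" (384x512x3 uint8, red, green, blue), "K" (3x3 intrinsics, pixels), "k1" (the pictures are not rectified: a ray, as slopes to the right and down, at radius r is drawn at 1 + k1 r^2 times it, then the intrinsics apply), "extrinsics" (4x4, takes a point from camera to world coordinates). Camera axes: x right, y down, z forward; pixel columns grow to the right and rows downward; lengths in mm; the calibration is good to about 2 mm. A picture is of the moment at which its call begins. There is no depth.
- sign_off(): hands the job in, once; it reports no verdict.
Trained networks look in the newest picture that a camera, given by its name, has taken for a name from the list of things; names that differ only in an ending like _2 or _b are one class to them, and where a whole thing is asked for, a point or a joint stands for the part that bears it (a point fixed in the world has none). Each returns a list of dicts, best first, with "conf" (0 to 1); they miss things now and then, are a little off and sometimes report something else, mostly with a low value. They report only what shows in the picture. A call takes as long as a camera call. They do not tell look-alikes from the thing itself.
- masks_of(camera, target): "pixels" (384x512 bool, what is visible of it) and "centre" ([row, column] in pixels, amid what is visible of it).
The state is a dict: "clock": time; "qpos": joint angles; "qvel": joint speeds; "joint_efforts": joint torques, N m; "eef_pos": TCP position; "tcp_rot": TCP orientation; "contact_force": force on the tool from outside, world axes, zero at the start; "wrist_torque": the same for the moment, N m; "opening": opening from 0.0 (shut) to 1.0 (fully open).
Only numpy, scipy, OpenCV 4.12 (cv2) and the standard library are available. Lean on these libraries where they do the work, as an engineer would, in place of code of your own. Each camera call takes 0.05 s, during which the arm holds its last target.

## Task

The empty packing tray is standing on the spring scale, so turn the scale's bezel until the pointer reads zero. Then lay the three oval sinkers flat in the tray, one in each well, and leave the scale showing their net weight, with the tray still on its platform and the bezel as you set it. Leave the melting pot, the sprue cutter and the scoop where they are.

Things in the scene. Friction and masses are not known exactly. Their poses are not given: they have to be found in the camera images.
- bezel (a joint): Angle of the scale's bezel (rad), growing clockwise seen from above; it turns from -1.5 to 4.5 and stays where it is left (friction 0.05 N m). The bezel is a knurled steel ring 60 mm across and 20 mm high with an upright axis, on a narrower fixed drum (54 mm across, 16 mm high) on the scale's low front. The white dial plate inside turns with it.
- pointer (a joint): Angle of the black pointer over the dial (rad), growing clockwise seen from above. Driven by the load on the platform only, 6.283 rad (a full turn) per kg; it cannot be touched. The scale reads zero when this equals bezel; the weight read is the pointer minus the bezel.
- bezel_grip (a point): Centre of the bezel, on its axis, half-way up its 20 mm. The scale's flat front top lies 26 mm below this point, reaching 48 mm from the axis to the front and 75 mm to either side. The tray's near edge is about 75 mm behind the axis, its top up to 20 mm above the bezel's. At bezel angle 0 its x axis points to the rear, to the tray.
- zero_mark (a point): On the dial at the zero mark, 21 mm from the axis; turns with the bezel. The dial has 50 fine marks of 20 g, a longer one every 100 g; zero is the one bar much broader and longer than the rest. At bezel angle 0 it lies on the front side, away from the tray.
- pointer_tip (a point): Near the tip of the pointer, 21 mm from the axis. The pointer's thin long end is the tip; its tail is 9 mm long and broader.
- net_mark (a point): On the dial at 360 g, 21 mm from the axis, 2.262 rad clockwise from the zero mark: where the pointer stands when the scale was tared with the empty tray and then holds all three sinkers.
- platform: The scale's steel platform, 110 by 156 mm, 6 mm thick, origin at the centre of its top, about 74 mm above the bench when unladen and 122 mm behind the bezel's axis. It sinks 16 mm per kg on a spring.
- tray: Loose aluminium packing tray, 89 by 196 mm and 10 mm high, about 150 to 250 g, resting on the platform and overhanging it by 20 mm at either end; origin at the centre of its underside, z up, x its short side, y along the row of wells. Three wells in a row, each 84 mm (x) by 62 mm (y) inside and 8 mm deep, walls 2.5 mm.
- tray_center (a point): Centre of the tray, on the floor of its middle well; axes as the tray's.
- well0 (a point): Centre of the floor of the well at the tray's -y end; axes as the tray's.
- well1 (a point): Centre of the floor of the tray's middle well; axes as the tray's.
- well2 (a point): Centre of the floor of the well at the tray's +y end; axes as the tray's.
- sinker0_center (a point): Centre (half-way up) of one of three alike flat oval lead sinkers, 52 mm (its x) by 30 mm (its y) and 9 mm thick (z), 120 g, lying flat on the bench; straight parallel long sides 30 mm apart, a small brass eyelet in the middle.
- sinker1_center (a point): Centre (half-way up) of one of three alike flat oval lead sinkers, 52 mm (its x) by 30 mm (its y) and 9 mm thick (z), 120 g, lying flat on the bench; straight parallel long sides 30 mm apart, a small brass eyelet in the middle.
- sinker2_center (a point): Centre (half-way up) of one of three alike flat oval lead sinkers, 52 mm (its x) by 30 mm (its y) and 9 mm thick (z), 120 g, lying flat on the bench; straight parallel long sides 30 mm apart, a small brass eyelet in the middle.
- pot_rim (a point): Bystander: centre of the mouth of the brass melting pot, 106 mm across and 66 mm high, with a walnut handle reaching 175 mm from the centre at its -y side. It stands loose, 0.9 kg.
- cutter_pivot (a point): Bystander: pivot of the walnut-handled sprue cutter (end nippers, 180 mm long, 18 mm high), lying loose; handles towards its -x.
- scoop_center (a point): Bystander: centre of the bowl of the grey tin scoop, bowl 85 by 56 mm and 32 mm high, handle to 125 mm towards its -x, lying loose.
Things that resemble listed ones, but are neither listed nor needed, are in the scene too. Leave any pink, purple or red look-alike of the part that bears sinker2_center alone.

How it is judged (in metres and radians):
On the way:
1. the pointer reads zero, within about one fine mark (20 g), with the empty tray on the platform, nobody touching the tray, the bezel at rest and all sinkers still on the bench (horizontal distance between pointer_tip and zero_mark below 0.0027 m and velocity of joint bezel between -0.15 and 0.15 rad/s and horizontal distance between tray_center and platform below 0.03 m and contact force between each of tray, platform and the arm below 0.2 N and contact force between each of tray, platform and the fingers below 0.2 N and height (world z) of each of sinker0_center, sinker1_center, sinker2_center below 0.03 m), for 0.3 s.
At the end, for the whole second after the job is handed in: Each well holds one sinker lying flat (0.2 rad) on its floor, within 32 mm of the well's centre; the tray is level and at rest within 30 mm of the platform's centre; the pointer tip is within 3.6 mm (27 g) of the 360 g mark, so the bezel is still as tared (((horizontal distance between sinker0_center and well0 below 0.032 m and z of sinker0_center in the frame of tray_center between 0.001 and 0.0085 m and angle between the z axis of sinker0_center and the z axis of tray_center, either way round below 0.2 rad) or (horizontal distance between sinker1_center and well0 below 0.032 m and z of sinker1_center in the frame of tray_center between 0.001 and 0.0085 m and angle between the z axis of sinker1_center and the z axis of tray_center, either way round below 0.2 rad) or (horizontal distance between sinker2_center and well0 below 0.032 m and z of sinker2_center in the frame of tray_center between 0.001 and 0.0085 m and angle between the z axis of sinker2_center and the z axis of tray_center, either way round below 0.2 rad)) and ((horizontal distance between sinker0_center and well1 below 0.032 m and z of sinker0_center in the frame of tray_center between 0.001 and 0.0085 m and angle between the z axis of sinker0_center and the z axis of tray_center, either way round below 0.2 rad) or (horizontal distance between sinker1_center and well1 below 0.032 m and z of sinker1_center in the frame of tray_center between 0.001 and 0.0085 m and angle between the z axis of sinker1_center and the z axis of tray_center, either way round below 0.2 rad) or (horizontal distance between sinker2_center and well1 below 0.032 m and z of sinker2_center in the frame of tray_center between 0.001 and 0.0085 m and angle between the z axis of sinker2_center and the z axis of tray_center, either way round below 0.2 rad)) and ((horizontal distance between sinker0_center and well2 below 0.032 m and z of sinker0_center in the frame of tray_center between 0.001 and 0.0085 m and angle between the z axis of sinker0_center and the z axis of tray_center, either way round below 0.2 rad) or (horizontal distance between sinker1_center and well2 below 0.032 m and z of sinker1_center in the frame of tray_center between 0.001 and 0.0085 m and angle between the z axis of sinker1_center and the z axis of tray_center, either way round below 0.2 rad) or (horizontal distance between sinker2_center and well2 below 0.032 m and z of sinker2_center in the frame of tray_center between 0.001 and 0.0085 m and angle between the z axis of sinker2_center and the z axis of tray_center, either way round below 0.2 rad)) and horizontal distance between pointer_tip and net_mark below 0.0036 m and horizontal distance between tray_center and platform below 0.03 m and angle between tray's own z axis and vertical below 0.06 rad and linear speed of tray below 0.02 m/s); the robot touches nothing.
It fails at once if the sprue cutter is pushed from its place (over 30 mm) (distance of cutter_pivot from where it was at the start of the episode above 0.03 m).
It fails at once if the scoop is pushed from its place (over 30 mm) (distance of scoop_center from where it was at the start of the episode above 0.03 m).
It fails at once if the melting pot is pushed from its place (over 30 mm) (distance of pot_rim from where it was at the start of the episode above 0.03 m).
It fails at once if the tray is pushed off its place on the scale or lifted (over 40 mm) (distance of tray from where it was at the start of the episode above 0.04 m).
It also fails if it takes over 72 s, if anything falls off the work surface, if the arm or the gripper's body presses on something with over 40 N, if the wrist force passes 120 N, or if a joint passes its speed limit or range.

## Working session

There is one attempt and no reset: what is moved stays moved. The work goes in short steps, Python scripts to look and compute and a shell command to move; the robot and the scene stay as the last step left them, time stands still between calls to the robot, and variables do not carry over. Pictures are saved under pics/ and viewed, and the job is handed in when it is done.

```bash
ls; mkdir -p pics
python3 - <<'E'
from rig import *
import cv2
s=sense();print(s)
for n in ["side","top","wrist"]:
    f=grab_frame(n);cv2.imwrite(f"pics/a_{n}.png",f["pixels"][:,:,::-1]);print(n,f["K"].tolist(),f["k1"],f["extrinsics"].round(3).tolist())
E
```

```text
pics
{'clock': 0.0, 'qpos': array([-1.11140802e+00,  3.53613518e-01,  1.63417580e+00, -5.53380542e-06,
        1.15518831e+00, -2.44237096e-03]), 'qvel': array([ 0.00054668,  0.00048826,  0.00061722, -0.00157612,  0.00055443,
        0.00043025]), 'joint_efforts': array([ 4.67000573e-03, -6.05253053e+01, -3.42062938e+01,  1.27171397e-04,
        9.32957948e-03, -1.97990275e-06]), 'eef_pos': array([ 278.24766811, -559.09295473,  230.56547925]), 'tcp_rot': array([-3.14020767e+00,  1.67698798e-06,  4.61832915e-01]), 'contact_force': array([-0.33408974,  0.41251003,  0.28189197]), 'wrist_torque': array([-0.00059362,  0.0382309 ,  0.07105006]), 'opening': 1.001751785349382}
side [[409.06984248027555, 0.0, 260.1403364217128], [0.0, 409.06984248027555, 193.38370148812177], [0.0, 0.0, 1.0]] -0.021533067193182355 [[-0.906, -0.211, 0.368, 176.366], [-0.424, 0.485, -0.765, 885.079], [-0.017, -0.849, -0.528, 726.627], [0.0, 0.0, 0.0, 1.0]]
top [[479.87112335618576, 0.0, 262.7609880891958], [0.0, 479.87112335618576, 187.0158377300415], [0.0, 0.0, 1.0]] 0.006136414800668425 [[-0.015, -0.981, 0.192, 381.497], [-1.0, 0.015, -0.0, -31.732], [-0.003, -0.192, -0.981, 1334.967], [0.0, 0.0, 0.0, 1.0]]
wrist [[329.57768113411805, 0.0, 255.55973638440983], [0.0, 329.57768113411805, 195.72745536670902], [0.0, 0.0, 1.0]] -0.08141652779830807 [[0.444, -0.856, -0.264, 344.624], [-0.896, -0.425, -0.129, -526.119], [-0.002, 0.293, -0.956, 371.508], [0.0, 0.0, 0.0, 1.0]]
```

View pics/a_side.png

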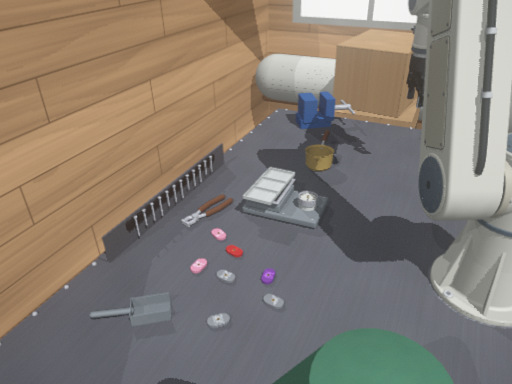

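View pics/a_top.png

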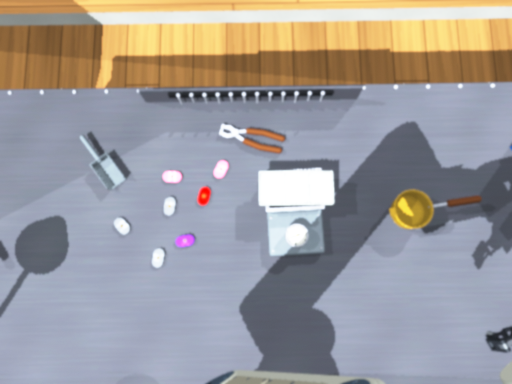

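View pics/a_wrist.png

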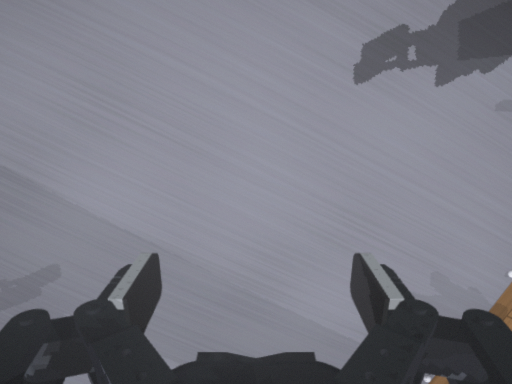

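The top view shows the three grey sinkers at about (170,206), (122,226) and (158,258). The look-alikes are pink at (172,177) and (221,169), red at (204,196) and purple at (185,241). The scale bezel is at (297,234), tray at (296,187), pot at (411,209), cutter at (250,137), and scoop at (105,165). I'll measure these next.

```bash
cat > h.py <<'E'
import numpy as np, cv2
from rig import *
def ray(f,u,v):
    K=f["K"];d=np.array([[[u,v]]],float)
    # drawn = (1+k1 r^2)*s
    p=cv2.undistortPoints(d,K,np.array([f["k1"],0,0,0.]))[0,0]
    E=f["extrinsics"];w=E[:3,:3]@np.array([p[0],p[1],1]);return E[:3,3],w
def onz(f,u,v,z):
    o,w=ray(f,u,v);return o+w*(z-o[2])/w[2]
def proj(f,P):
    P=np.atleast_2d(np.array(P,float));E=f["extrinsics"];c=(P-E[:3,3])@E[:3,:3]
    return cv2.projectPoints(c,np.zeros(3),np.zeros(3),f["K"],np.array([f["k1"],0,0,0.]))[0][:,0]
def tri(fs,uvs):
    A=np.zeros((3,3));b=np.zeros(3)
    for f,(u,v) in zip(fs,uvs):
        o,w=ray(f,u,v);w=w/np.linalg.norm(w);M=np.eye(3)-np.outer(w,w);A+=M;b+=M@o
    return np.linalg.solve(A,b)
def save(f,name,box=None,k=1):
    im=f["pixels"][:,:,::-1]
    if box: im=im[box[1]:box[3],box[0]:box[2]]
    if k!=1: im=cv2.resize(im,None,fx=k,fy=k,interpolation=cv2.INTER_CUBIC)
    cv2.imwrite("pics/"+name,im)
def st():
    s=sense();print("t",round(s["clock"],2),"tcp",s["eef_pos"].round(1),"rot",s["tcp_rot"].round(3),"F",s["contact_force"].round(1),"M",s["wrist_torque"].round(2),"open",round(s["opening"],3),"q",s["qpos"].round(2));return s
E
python3 - <<'E'
from h import *
f=grab_frame("top")
save(f,"b_top.png",(60,120,360,280),2.6)
for t,z in [("sinker0_center",9),("tray",80),("bezel",60),("platform",74),("pot_rim",66),("cutter_pivot",10),("scoop_center",16)]:
    for m in masks_of("top",t):
        ys,xs=np.where(m["pixels"]);
        r,c=m["centre"];col=f["pixels"][m["pixels"]].mean(0).astype(int)
        pts=np.array([onz(f,x,y,z)[:2] for x,y in zip(xs[::1],ys[::1])]) if len(xs)<1500 else None
        e=""
        if pts is not None and len(pts)>5:
            C=np.cov(pts.T);w,V=np.linalg.eigh(C);e=(np.degrees(np.arctan2(V[1,1],V[0,1])).round(1),(4*np.sqrt(w)).round(1),pts.mean(0).round(1))
        print(t,round(m["conf"],2),(round(c,1),round(r,1)),len(xs),col,onz(f,c,r,z)[:2].round(1),e)
g=grab_frame("side");save(g,"b_side.png",(180,160,345,335),3.4)
for t,z in [("sinker0_center",9),("bezel",60)]:
    for m in masks_of("side",t):
        r,c=m["centre"];print("side",t,round(m["conf"],2),(round(c,1),round(r,1)),g["pixels"][m["pixels"]].mean(0).astype(int),onz(g,c,r,z)[:2].round(1))
E
```

```text
sinker0_center 0.59 (121.0, 224.8) 184 [232 238 243] [539.6 362.4] (np.float64(-140.7), array([33.4, 54.6]), array([535.4, 360.5]))
sinker0_center 0.29 (416.7, 208.3) 1596 [162 132  54] [ 573.1 -460.4] 
tray 0.62 (294.4, 189.1) 2440 [253 254 254] [ 619.4 -116.4] 
bezel 0.77 (296.4, 235.0) 401 [237 240 241] [ 499.1 -119.6] (np.float64(155.9), array([61.3, 62.8]), array([ 496.9, -118.5]))
platform 0.58 (292.2, 208.0) 255 [227 232 237] [ 569.6 -109.5] (np.float64(99.5), array([ 63.7, 163.1]), array([ 573.4, -107.9]))
platform 0.26 (295.4, 188.1) 2583 [251 252 253] [ 623.2 -119.5] 
pot_rim 0.72 (417.6, 207.1) 1675 [160 131  56] [ 568.1 -444.6] 
pot_rim 0.63 (300.2, 206.6) 430 [227 233 238] [ 574.2 -131.5] (np.float64(125.0), array([132.3, 201.9]), array([ 589.9, -117.3]))
pot_rim 0.48 (297.0, 236.0) 424 [237 240 241] [ 495.9 -120.7] (np.float64(159.1), array([61. , 61.8]), array([ 496.6, -118.3]))
cutter_pivot 0.73 (252.5, 137.1) 754 [198 159 139] [786.5  -5. ] (np.float64(73.8), array([ 68.2, 214.7]), array([785.4,  -1.1]))
scoop_center 0.65 (105.1, 168.5) 857 [157 175 187] [699.  411.8] (np.float64(-144.2), array([ 63. , 173.6]), array([701.1, 412.6]))
side sinker0_center 0.81 (217.6, 319.0) [150 154 160] [538.  364.1]
side bezel 0.78 (308.2, 202.3) [155 156 158] [488.  -92.2]
side bezel 0.37 (274.7, 301.7) [153 156 161] [423.3 308.8]
side bezel 0.28 (268.9, 183.5) [192 196 196] [ 639.8 -146.1]
```

View pics/b_top.png

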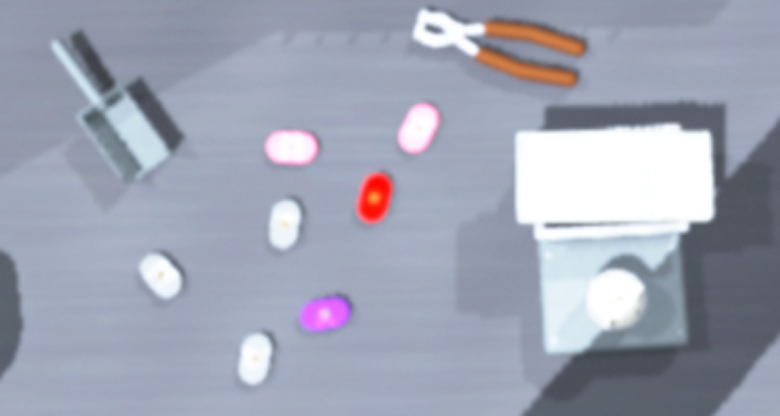

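View pics/b_side.png

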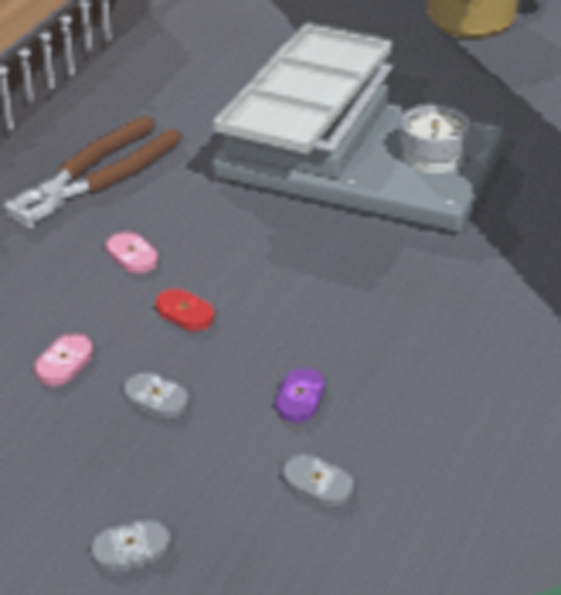

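Run:
```python
from h import *
f=grab_frame("top");g=grab_frame("side")
im=f["pixels"].astype(int);
mask=((im.min(2)>205)).astype(np.uint8)
mask[:, :105]=0;mask[:,200:]=0;mask[:190]=0;mask[275:]=0
n,l,s,c=cv2.connectedComponentsWithStats(mask)
for i in range(1,n):
    if s[i,4]<40: continue
    ys,xs=np.where(l==i);pts=np.array([onz(f,x,y,8)[:2] for x,y in zip(xs,ys)])
    w,V=np.linalg.eigh(np.cov(pts.T));print("top",c[i].round(1),s[i,4],pts.mean(0).round(1),"long axis deg",np.degrees(np.arctan2(V[1,1],V[0,1])).round(1),(4*np.sqrt(w)).round(1))
im=g["pixels"].astype(int)
for (u,v) in [(226,276),(274,301),(218,320)]:
    # brass eyelet
    best=None
    sub=im[v-8:v+9,u-10:u+11];y=sub[:,:,0]-sub[:,:,2];
    k=(y>25);ys,xs=np.where(k);
    if len(xs): uu=u-10+np.average(xs,weights=y[k]);vv=v-8+np.average(ys,weights=y[k]);print("side eyelet",uu,vv,onz(g,uu,vv,9.5)[:2].round(1))
# tray corners from top
m=masks_of("top","tray")
im=f["pixels"];t=(im.min(2)>245).astype(np.uint8);t[:, :250]=0;t[:,345:]=0;t[:160]=0;t[220:]=0
n,l,s,c=cv2.connectedComponentsWithStats(t);i=1+np.argmax(s[1:,4]);cs=cv2.findContours((l==i).astype(np.uint8),0,1)[0][0]
r=cv2.minAreaRect(cs);b=cv2.boxPoints(r);print(r,b)
print([onz(f,x,y,81)[:2].round(0) for x,y in b])
save(g,"c_scale.png",(235,155,345,235),7)
save(f,"c_top.png",(250,160,345,265),7)
```

```text
top [168.8 205.8] 157 [590.9 231.2] long axis deg 172.9 [31.3 51.7]
top [121.2 225.5] 165 [537.7 362.1] long axis deg -138.2 [31.9 52.5]
top [157.4 257.5] 172 [448.3 259.3] long axis deg 172.7 [31.9 51.7]
side eyelet 225.53435114503816 274.4732824427481 [591.3 232. ]
side eyelet 272.7647058823529 299.3850267379679 [449.  260.3]
side eyelet 217.4695652173913 318.5130434782609 [538.7 363.4]
((295.9242248535156, 189.5986785888672), (39.024105072021484, 73.29840087890625), 86.90594482421875) [[258.2753  172.09322]
 [331.46683 168.13692]
 [333.57315 207.10414]
 [260.38162 211.06044]]
[array([667., -21.]), array([ 675., -217.]), array([ 569., -218.]), array([562., -25.])]
```

View pics/c_scale.png

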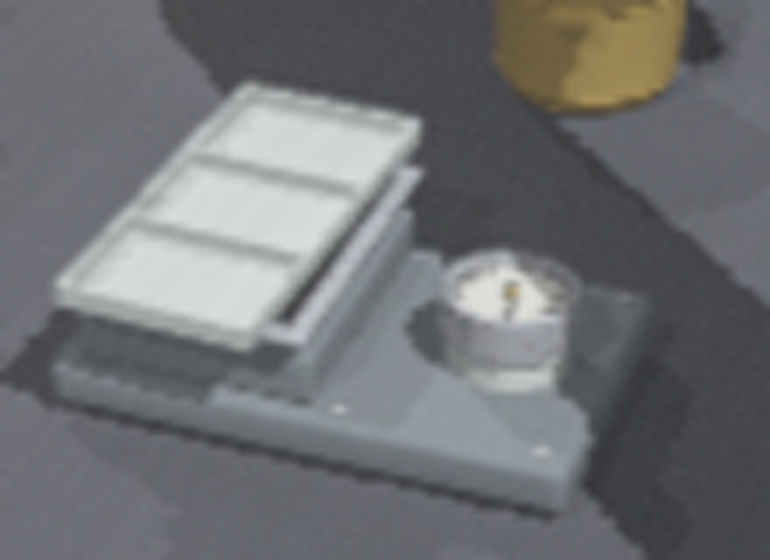

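View pics/c_top.png

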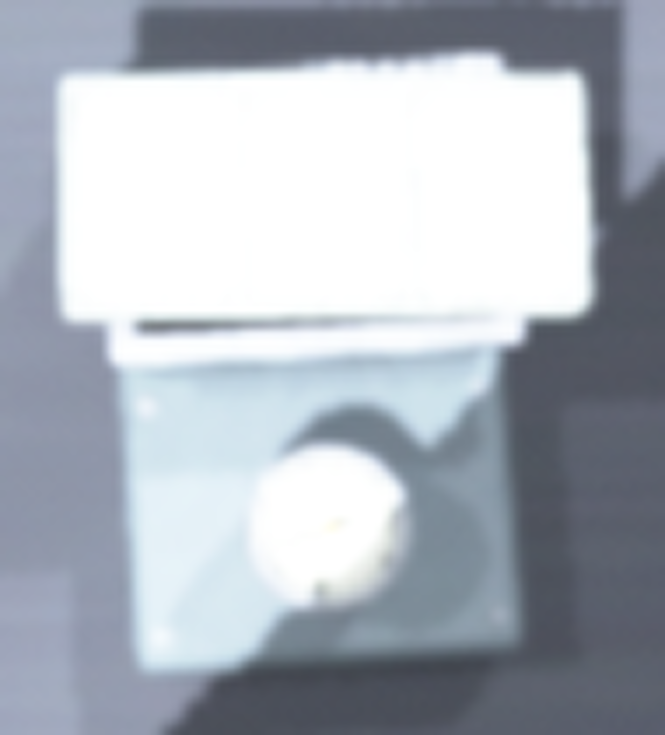

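```bash
python3 -m inch '[{"tx":0.039,"ty":-0.03},{"tx":0.039,"ty":-0.03},{"tx":0.039,"ty":-0.03},{"tx":0.039,"ty":-0.03},{"tx":0.039,"ty":-0.03},{"tx":0.039,"ty":-0.03},{"tx":0.039,"ty":-0.03},{"tx":0.039,"ty":-0.03}]' 25; python3 -c "
from h import *
st()"
```

```text
t 0.85 tcp [ 278.5 -559.5  231.3] rot [3.142 0.    0.462] F [-1.   0.5  0.3] M [ 0.01 -0.04  0.02] open 0.998 q [-1.11  0.35  1.63 -0.    1.16 -0.  ]$[0]: bad value
```

```bash
python3 -m inch '[{"gripper":0.085,"tx":0.039,"ty":-0.03,"tz":0,"spin":0},{"gripper":0.085,"tx":0.039,"ty":-0.03,"tz":0,"spin":0},{"gripper":0.085,"tx":0.039,"ty":-0.03,"tz":0,"spin":0},{"gripper":0.085,"tx":0.039,"ty":-0.03,"tz":0,"spin":0},{"gripper":0.085,"tx":0.039,"ty":-0.03,"tz":0,"spin":0},{"gripper":0.085,"tx":0.039,"ty":-0.03,"tz":0,"spin":0},{"gripper":0.085,"tx":0.039,"ty":-0.03,"tz":0.01,"spin":0},{"gripper":0.085,"tx":0.039,"ty":-0.03,"tz":0.01,"spin":0}]' 25; python3 -c "
from h import *
st()"
```

```text
clock: 1.65
eef_pos: [451.6, -204.4, 211.7]
tcp_rot: [3.14, -0.001, 0.462]
contact_force: [0.5, 0.1, 0.0]
opening: 0.994
t 1.65 tcp [ 451.6 -204.4  211.7] rot [ 3.14e+00 -1.00e-03  4.62e-01] F [0.5 0.1 0. ] M [-0.03 -0.03  0.  ] open 0.994 q [-0.43  0.17  1.93 -0.    1.04  0.68]
```

```bash
python3 -m inch '[{"gripper":0.085,"tx":0.026,"ty":-0.019,"tz":0.015,"spin":0},{"gripper":0.085,"tx":0.026,"ty":-0.019,"tz":0.015,"spin":0},{"gripper":0.085,"tx":0.026,"ty":-0.019,"tz":0.015,"spin":0},{"gripper":0.085,"tx":0,"ty":0,"tz":0.015,"spin":0},{"gripper":0.085,"tx":0,"ty":0,"tz":0,"spin":0},{"gripper":0.085,"tx":0,"ty":0,"tz":0,"spin":0},{"gripper":0.085,"tx":0,"ty":0,"tz":0,"spin":0},{"gripper":0.085,"tx":0,"ty":0,"tz":0,"spin":0}]'
python3 - <<'E'
from h import *
st()
f=grab_frame("wrist");save(f,"d_wrist.png");
for t in ("bezel","tray","zero_mark","pointer_tip"):
  for m in masks_of("wrist",t): print(t,round(m["conf"],2),m["centre"],m["pixels"].sum())
r=proj(f,[[497,-119,61]])[0].astype(int);print(r)
save(f,"d_crop.png",(r[0]-70,r[1]-60,r[0]+70,r[1]+60),5)
E
```

```text
clock: 2.45
eef_pos: [495.4, -120.9, 152.2]
tcp_rot: [3.141, -0.001, 0.461]
contact_force: [-0.1, -0.9, 0.6]
opening: 0.995
t 2.45 tcp [ 495.4 -120.9  152.2] rot [ 3.141e+00 -1.000e-03  4.610e-01] F [-0.1 -0.9  0.6] M [ 0.01 -0.    0.01] open 0.995 q [-0.24  0.27  1.95 -0.    0.92  0.87]
bezel 0.74 [192.3, 256.9] 5134
tray 0.73 [51.8, 378.3] 30638
zero_mark 0.82 [191.3, 254.4] 5092
pointer_tip 0.59 [196.1, 255.9] 62
pointer_tip 0.55 [189.3, 254.4] 5148
[254 196]
```

View pics/d_wrist.png

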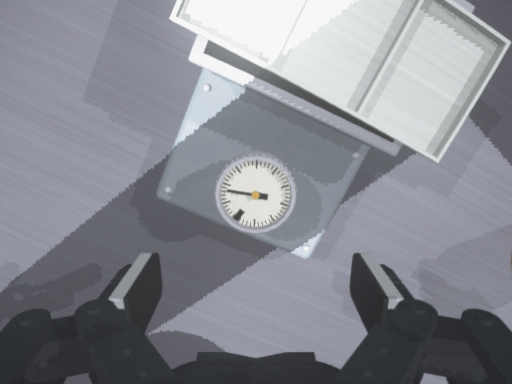

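View pics/d_crop.png

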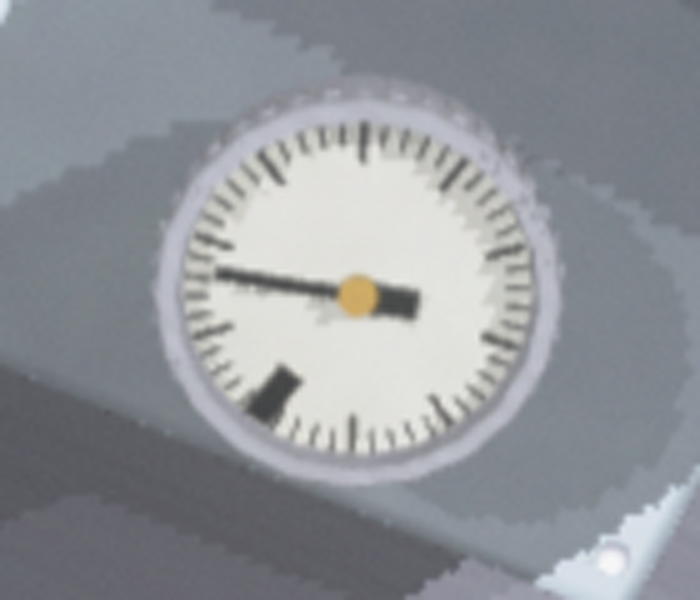

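The dial is sharp: zero bar at crop (272,395), pointer tip at (215,272), pivot at (358,295), so the pointer reads roughly 150 to 160 g. I'll convert that to an angle.

```bash
cat > dial.py <<'E'
from h import *
def dial(f,ctr,zd=58):
    """sample on dial plane polar around centre; dark angular profiles at r=18..20 for zero, r 11-16 for pointer"""
    im=cv2.cvtColor(f["pixels"],cv2.COLOR_RGB2GRAY).astype(np.float32)
    th=np.radians(np.arange(0,360,0.5))
    def prof(rs):
        out=[]
        for r in rs:
            P=np.c_[ctr[0]+r*np.cos(th),ctr[1]+r*np.sin(th),np.full_like(th,zd)]
            p=proj(f,P).astype(np.float32);out.append(cv2.remap(im,p[:,0].reshape(1,-1),p[:,1].reshape(1,-1),cv2.INTER_LINEAR)[0])
        return np.mean(out,0)
    return np.degrees(th),prof
E
python3 - <<'E'
from dial import *
f=grab_frame("wrist")
m=[m for m in masks_of("wrist","bezel")][0]
ys,xs=np.where(m["pixels"]);e=cv2.fitEllipse(cv2.findContours(m["pixels"].astype(np.uint8),0,1)[0][0]);print(e,onz(f,*e[0],59))
o=254-70,196-60
for n,(x,y),z in [("zero",(272,395),58),("tip",(215,272),60),("piv",(358,295),62),("dialc",((183+540)/2,(122+455)/2),58),("m500top",(364,122),58)]:
    print(n,onz(f,o[0]+(x-2)/5,o[1]+(y-2)/5,z).round(1))
E
```

```text
((255.75552368164062, 191.8846893310547), (81.84276580810547, 82.78070831298828), 16.428098678588867) [ 499.94826754 -117.86165923   59.        ]
zero [ 477.6 -113.9   58. ]
tip [492.  -97.9  60. ]
piv [ 498.7 -118.    62. ]
dialc [ 498.8 -118.6   58. ]
m500top [ 521.4 -107.8   58. ]
```

```bash
python3 -m inch '[{"gripper":0.085,"tx":0.0035,"ty":-0.001,"tz":0.017,"spin":0},{"gripper":0.085,"tx":0,"ty":0,"tz":0.025,"spin":0},{"gripper":0.085,"tx":0,"ty":0,"tz":0.025,"spin":0},{"gripper":0.085,"tx":0,"ty":0,"tz":0.02,"spin":0},{"gripper":0.085,"tx":0,"ty":0,"tz":0.02,"spin":0},{"gripper":0.085,"tx":0,"ty":0,"tz":0.01,"spin":0},{"gripper":0.07,"tx":0,"ty":0,"tz":0,"spin":0},{"gripper":0.07,"tx":0,"ty":0,"tz":0,"spin":0}]'
python3 - <<'E'
from h import *
st()
f=grab_frame("wrist");save(f,"e_wrist.png");
E
```

```text
clock: 3.6
eef_pos: [498.1, -117.9, 34.8]
tcp_rot: [3.141, -0.0, 0.462]
contact_force: [0.7, -0.1, 0.1]
opening: 0.822
t 3.6 tcp [ 498.1 -117.9   34.8] rot [ 3.141 -0.     0.462] F [ 0.7 -0.1  0.1] M [ 0.03 -0.01  0.02] open 0.822 q [-0.24  0.46  2.02  0.    0.66  0.87]
```

View pics/e_wrist.png

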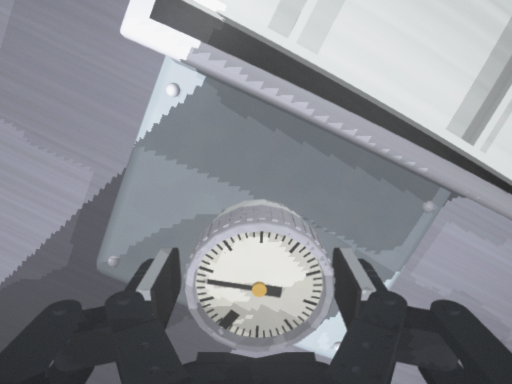

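```bash
python3 -m inch '[{"gripper":0.055,"tx":0,"ty":0,"tz":0,"spin":0},{"gripper":0.055,"tx":0,"ty":0,"tz":0,"spin":0},{"gripper":0.055,"tx":0,"ty":0,"tz":0,"spin":0},{"gripper":0.055,"tx":0,"ty":0,"tz":0,"spin":0},{"gripper":0.055,"tx":0,"ty":0,"tz":0,"spin":8},{"gripper":0.055,"tx":0,"ty":0,"tz":0,"spin":8},{"gripper":0.055,"tx":0,"ty":0,"tz":0,"spin":8},{"gripper":0.055,"tx":0,"ty":0,"tz":0,"spin":8}]' 25
python3 - <<'E'
from h import *
st()
f=grab_frame("wrist");save(f,"f_wrist.png");
E
```

```text
clock: 4.45
eef_pos: [499.2, -118.7, 35.8]
tcp_rot: [3.14, -0.003, -0.102]
contact_force: [-0.1, -3.4, 5.5]
opening: 0.693
t 4.45 tcp [ 499.2 -118.7   35.8] rot [ 3.14e+00 -3.00e-03 -1.02e-01] F [-0.1 -3.4  5.5] M [-1.02  0.08  0.07] open 0.693 q [-0.24  0.46  2.01 -0.    0.66  1.44]
```

View pics/f_wrist.png

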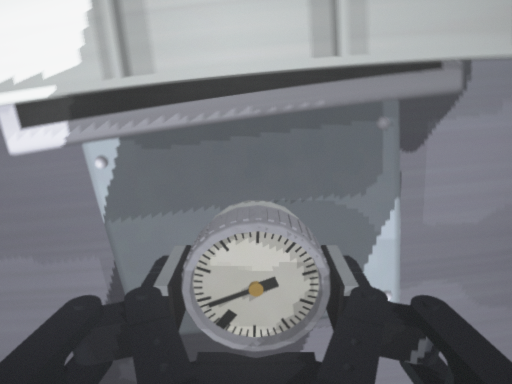

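```bash
python3 -m inch '[{"gripper":0.055,"tx":0,"ty":0,"tz":0,"spin":8},{"gripper":0.055,"tx":0,"ty":0,"tz":0,"spin":8},{"gripper":0.055,"tx":0,"ty":0,"tz":0,"spin":8},{"gripper":0.055,"tx":0,"ty":0,"tz":0,"spin":3},{"gripper":0.055,"tx":0,"ty":0,"tz":0,"spin":0},{"gripper":0.055,"tx":0,"ty":0,"tz":0,"spin":0},{"gripper":0.055,"tx":0,"ty":0,"tz":0,"spin":0},{"gripper":0.055,"tx":0,"ty":0,"tz":0,"spin":0}]' 25
python3 - <<'E'
from h import *
st()
f=grab_frame("wrist");save(f,"g_wrist.png",(170,190,340,360),4.5)
E
```

```text
clock: 5.3
eef_pos: [499.2, -118.5, 35.8]
tcp_rot: [-3.141, -0.003, -0.566]
contact_force: [0.7, -3.0, 5.6]
opening: 0.695
t 5.3 tcp [ 499.2 -118.5   35.8] rot [-3.141e+00 -3.000e-03 -5.660e-01] F [ 0.7 -3.   5.6] M [-0.95  0.24 -0.05] open 0.695 q [-0.24  0.46  2.01 -0.    0.66  1.9 ]
```

View pics/g_wrist.png

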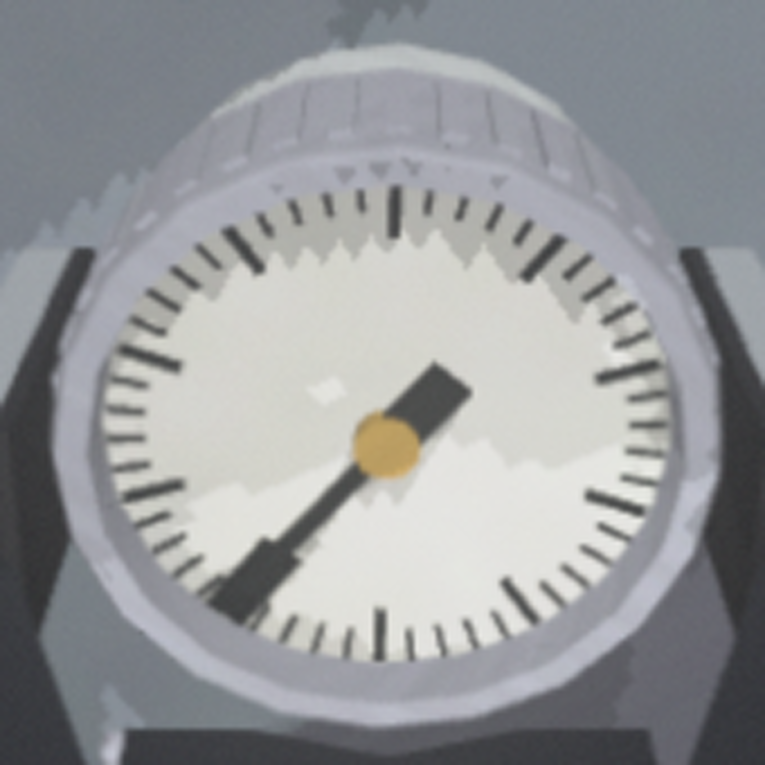

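```bash
python3 -m inch '[{"gripper":0.085,"tx":0,"ty":0,"tz":0,"spin":0},{"gripper":0.085,"tx":0,"ty":0,"tz":0,"spin":0},{"gripper":0.085,"tx":0,"ty":0,"tz":0,"spin":0},{"gripper":0.085,"tx":0,"ty":0,"tz":-0.03,"spin":0},{"gripper":0.085,"tx":0,"ty":0,"tz":-0.04,"spin":0},{"gripper":0.085,"tx":0,"ty":0,"tz":-0.04,"spin":0},{"gripper":0.085,"tx":0,"ty":0,"tz":0,"spin":0},{"gripper":0.085,"tx":0,"ty":0,"tz":0,"spin":0}]' 25
python3 - <<'E'
from h import *
st()
f=grab_frame("wrist");save(f,"i_wrist.png")
r=proj(f,[[498.7,-118.3,58]])[0].astype(int);print(r)
save(f,"i_crop.png",(r[0]-60,r[1]-50,r[0]+60,r[1]+50),6)
E
```

```text
clock: 6.15
eef_pos: [498.2, -117.8, 145.1]
tcp_rot: [-3.141, -0.002, -0.568]
contact_force: [0.0, 1.2, -0.5]
opening: 0.995
t 6.15 tcp [ 498.2 -117.8  145.1] rot [-3.141e+00 -2.000e-03 -5.680e-01] F [ 0.   1.2 -0.5] M [0.01 0.02 0.09] open 0.995 q [-0.24  0.28  1.95  0.    0.9   1.9 ]
[255 200]
```

View pics/i_crop.png

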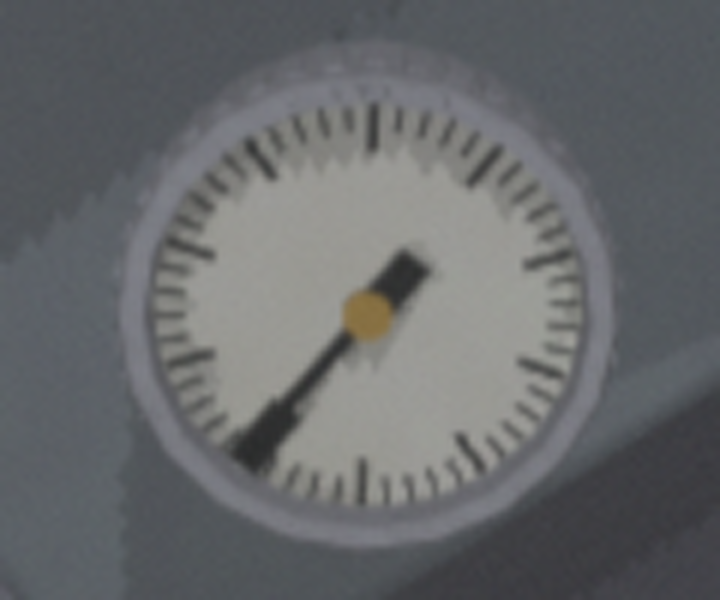

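View pics/i_wrist.png

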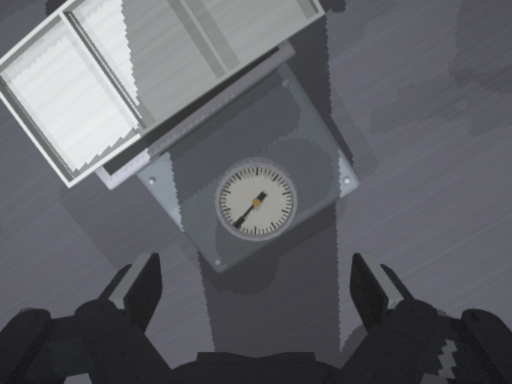

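The bezel is zeroed. From above, the pointer runs inside the zero bar at crop (265,440). I'll move over to sinker A.

```bash
python3 -m inch '[{"gripper":0.085,"tx":-0.0137,"ty":-0.043,"tz":0,"spin":0},{"gripper":0.085,"tx":-0.0137,"ty":-0.043,"tz":0,"spin":0},{"gripper":0.085,"tx":-0.0137,"ty":-0.043,"tz":0,"spin":0},{"gripper":0.085,"tx":-0.0137,"ty":-0.043,"tz":0,"spin":0},{"gripper":0.085,"tx":-0.0137,"ty":-0.043,"tz":0,"spin":0},{"gripper":0.085,"tx":-0.0137,"ty":-0.043,"tz":0,"spin":0},{"gripper":0.085,"tx":-0.0137,"ty":-0.043,"tz":0,"spin":0},{"gripper":0.085,"tx":-0.0137,"ty":-0.043,"tz":0,"spin":0}]' 30;  python3 -m inch '[{"gripper":0.085,"tx":0,"ty":0,"tz":0,"spin":-8.5},{"gripper":0.085,"tx":0,"ty":0,"tz":0,"spin":-8.5},{"gripper":0.085,"tx":0,"ty":0,"tz":0,"spin":-8.5},{"gripper":0.05,"tx":0,"ty":0,"tz":0,"spin":0},{"gripper":0.05,"tx":0,"ty":0,"tz":0,"spin":0},{"gripper":0.05,"tx":0,"ty":0,"tz":0,"spin":0},{"gripper":0.05,"tx":0,"ty":0,"tz":0,"spin":0},{"gripper":0.05,"tx":0,"ty":0,"tz":0,"spin":0}]'
cat > sk.py <<'E'
from h import *
def sinkers(f,zt=9):
    im=f["pixels"].astype(int)
    for m in masks_of("wrist","sinker0_center"):
        ys,xs=np.where(m["pixels"])
        col=f["pixels"][m["pixels"]].mean(0).astype(int)
        cs=max(cv2.findContours(m["pixels"].astype(np.uint8),0,1)[0],key=len)[:,0]
        pts=np.array([onz(f,x,y,zt)[:2] for x,y in zip(xs[::3],ys[::3])])
        w,V=np.linalg.eigh(np.cov(pts.T))
        print("sk",round(m["conf"],2),np.round(m["centre"],0),len(xs),col,"ctr",pts.mean(0).round(1),"ax",np.degrees(np.arctan(V[1,1]/V[0,1])).round(1),(4*np.sqrt(w)).round(1))
        y0,y1,x0,x1=ys.min(),ys.max()+1,xs.min(),xs.max()+1
        b=im[:,:,0]-im[:,:,2];k=m["pixels"]&(b>25);yy,xx=np.where(k)
        if len(xx): print("   eyelet",onz(f,xx.mean(),yy.mean(),9.5)[:2].round(1),len(xx))
E
python3 - <<'E'
from sk import *
st()
f=grab_frame("wrist");save(f,"j_wrist.png");sinkers(f)
E
```

```text
clock: 7.0
eef_pos: [589.5, 232.7, 142.0]
tcp_rot: [3.139, 0.002, -0.568]
contact_force: [1.1, -0.4, -0.0]
opening: 0.993
clock: 7.8
eef_pos: [590.5, 231.0, 144.3]
tcp_rot: [3.142, -0.0, -0.124]
contact_force: [-0.5, 0.4, 0.6]
opening: 0.59
t 7.8 tcp [590.5 231.  144.3] rot [ 3.142 -0.    -0.124] F [-0.5  0.4  0.6] M [-0.05  0.02  0.02] open 0.59 q [ 0.37  0.46  1.69 -0.    1.    2.07]
sk 0.64 [253. 127.] 1514 [213 214 217] ctr [540.1 360.7] ax 43.6 [37.1 53. ]
   eyelet [538.2 361.8] 45
```

View pics/j_wrist.png

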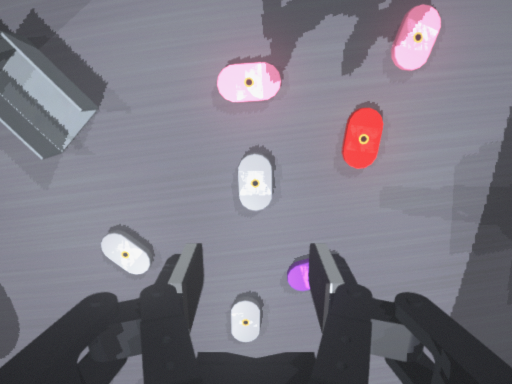

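The wrist view shows three grey sinkers: A eyelet at (255,183), B at (125,254), C at (246,322). Purple is at (300,277), red at (363,139), and the pinks at (249,82) and (418,37). Next I'll measure all three greys from this view.

```bash
cat > sk2.py <<'E'
from h import *
def meas(f,u,v,R=45,thr=None,z=9):
    u,v=int(u),int(v)
    im=f["pixels"];sat=im.max(2).astype(int)-im.min(2);
    g=im.min(2)
    b=im[:,:,0].astype(int)-im[:,:,2]
    mk=np.zeros(g.shape,np.uint8);y0,y1,x0,x1=max(v-R,0),min(v+R,384),max(u-R,0),min(u+R,512)
    sub=cv2.GaussianBlur(g,(3,3),0)[y0:y1,x0:x1]
    t,_=cv2.threshold(sub,0,255,cv2.THRESH_OTSU) if thr is None else (thr,0)
    mk[y0:y1,x0:x1]=sub>t
    mk=cv2.morphologyEx(mk,cv2.MORPH_CLOSE,np.ones((9,9)))
    n,l,s,c=cv2.connectedComponentsWithStats(mk);k=l[v,u]
    cn=max(cv2.findContours((l==k).astype(np.uint8),0,1)[0],key=len)[:,0]
    pts=np.array([onz(f,x,y,z)[:2] for x,y in zip(*np.where(l==k)[::-1])])
    r=cv2.minAreaRect(np.array([onz(f,x,y,z)[:2] for x,y in cn],np.float32))
    w,V=np.linalg.eigh(np.cov(pts.T))
    e=b[v-7:v+8,u-7:u+8];ys,xs=np.where(e>30)
    ey=onz(f,u-7+xs.mean(),v-7+ys.mean(),9.5)[:2].round(1) if len(xs) else None
    print("thr",t,"area",s[k,4],"eyelet",ey,"ctr",pts.mean(0).round(1),"ax",np.degrees(np.arctan(V[1,1]/V[0,1])).round(1),(4*np.sqrt(w)).round(1),"rect",np.round(r[0],1),np.round(r[1],1))
E
python3 - <<'E'
from sk2 import *
f=grab_frame("wrist")
for u,v in [(255,182),(125,254),(246,322)]: meas(f,u,v,40)
E
```

```text
thr 183.0 area 1594 eyelet [591.6 231.2] ctr [592.  231.7] ax -6.0 [30.4 52.2] rect [591.3 231.9] [28.5 49.4]
thr 183.0 area 1233 eyelet [538.4 361.2] ctr [538.5 361.7] ax 42.5 [30.8 52.2] rect [538.3 361.7] [50.1 28.7]
thr 177.0 area 1016 eyelet [449.4 259.6] ctr [450.1 259.7] ax -8.2 [30.7 52.4] rect [449.6 259.7] [28.  49.2]
```

```bash
python3 -m inch '[{"gripper":0.05,"tx":0.001,"ty":0,"tz":0.035,"spin":0},{"gripper":0.05,"tx":0,"ty":0,"tz":0.035,"spin":0},{"gripper":0.05,"tx":0,"ty":0,"tz":0.035,"spin":0},{"gripper":0.05,"tx":0,"ty":0,"tz":0.02,"spin":0},{"gripper":0.05,"tx":0,"ty":0,"tz":0.012,"spin":0},{"gripper":0.05,"tx":0,"ty":0,"tz":0.005,"spin":0},{"gripper":0.05,"tx":0,"ty":0,"tz":0,"spin":0},{"gripper":0.05,"tx":0,"ty":0,"tz":0,"spin":0}]' 30;python3 - <<'E'
from h import *
st()
f=grab_frame("wrist");save(f,"k_wrist.png")
f=grab_frame("side");save(f,"k_side.png",(140,180,340,340),4)
E
```

```text
clock: 8.75
eef_pos: [592.3, 231.4, 3.5]
tcp_rot: [-3.141, -0.002, -0.123]
contact_force: [-0.2, 0.3, -0.1]
opening: 0.588
t 8.75 tcp [592.3 231.4   3.5] rot [-3.141e+00 -2.000e-03 -1.230e-01] F [-0.2  0.3 -0.1] M [-0.05  0.   -0.03] open 0.588 q [ 0.37  0.64  1.75 -0.    0.75  2.06]
```

View pics/k_wrist.png

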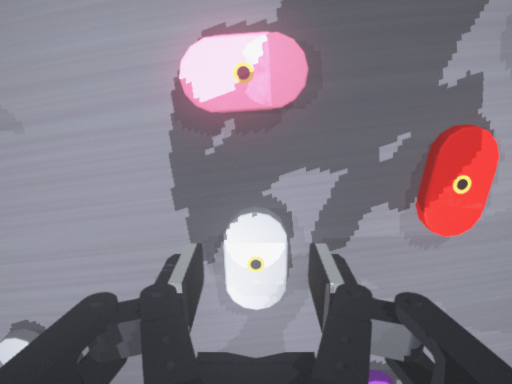

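View pics/k_side.png

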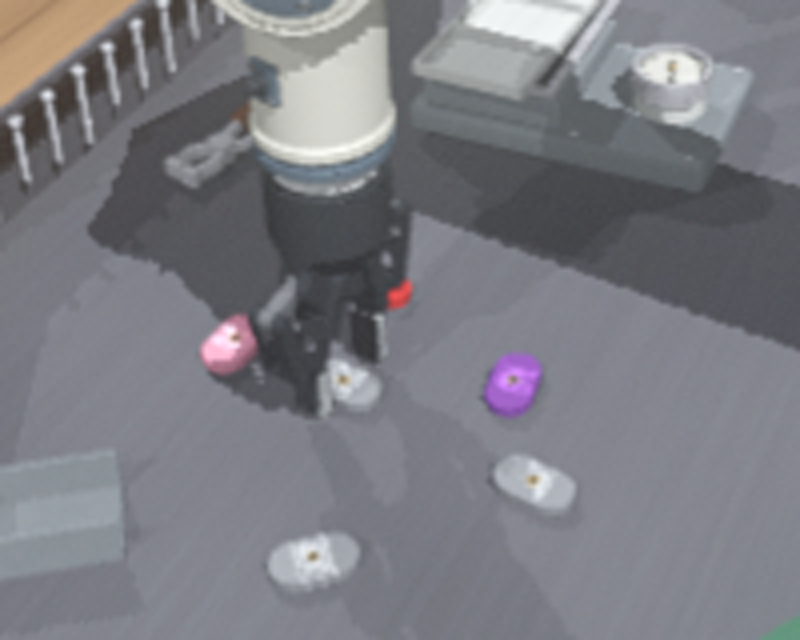

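```bash
python3 -m inch '[{"gripper":0.05,"tx":0,"ty":0,"tz":0.0015,"spin":0},{"gripper":0.024,"tx":0,"ty":0,"tz":0,"spin":0},{"gripper":0.024,"tx":0,"ty":0,"tz":0,"spin":0},{"gripper":0.024,"tx":0,"ty":0,"tz":0,"spin":0},{"gripper":0.024,"tx":0,"ty":0,"tz":0,"spin":0},{"gripper":0.024,"tx":0,"ty":0,"tz":0,"spin":0},{"gripper":0.024,"tx":0,"ty":0,"tz":-0.01,"spin":0},{"gripper":0.024,"tx":0,"ty":0,"tz":-0.03,"spin":0}]' 40;python3 - <<'E'
from h import *
st()
f=grab_frame("wrist");save(f,"l_wrist.png")
E
```

```text
clock: 9.65
eef_pos: [589.3, 230.2, 39.0]
tcp_rot: [3.139, 0.005, -0.123]
contact_force: [0.6, 0.6, -1.5]
opening: 0.334
t 9.65 tcp [589.3 230.2  39. ] rot [ 3.139  0.005 -0.123] F [ 0.6  0.6 -1.5] M [0.01 0.03 0.01] open 0.334 q [0.37 0.59 1.74 0.   0.81 2.06]
```

View pics/l_wrist.png

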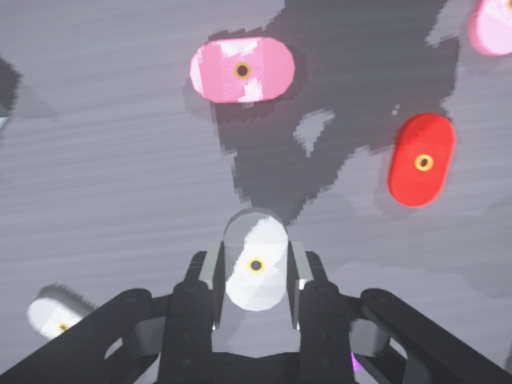

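```bash
python3 -m inch '[{"gripper":0.024,"tx":0,"ty":0,"tz":-0.05,"spin":0},{"gripper":0.024,"tx":0,"ty":0,"tz":-0.05,"spin":0},{"gripper":0.024,"tx":0.011,"ty":0.046,"tz":-0.01,"spin":0},{"gripper":0.024,"tx":0.011,"ty":0.046,"tz":-0.01,"spin":0},{"gripper":0.024,"tx":0.011,"ty":0.046,"tz":0,"spin":0},{"gripper":0.024,"tx":0.011,"ty":0.046,"tz":0,"spin":0},{"gripper":0.024,"tx":0.011,"ty":0.046,"tz":0,"spin":0},{"gripper":0.024,"tx":0.011,"ty":0.046,"tz":0,"spin":0}]' 40; python3 -m inch '[{"gripper":0.024,"tx":0,"ty":0,"tz":0,"spin":-8.5},{"gripper":0.024,"tx":0,"ty":0,"tz":0,"spin":-8.5},{"gripper":0.024,"tx":0,"ty":0,"tz":0,"spin":-8.5},{"gripper":0.024,"tx":0,"ty":0,"tz":0,"spin":-8.5},{"gripper":0.024,"tx":0,"ty":0,"tz":0,"spin":-8.5},{"gripper":0.024,"tx":0,"ty":0,"tz":0,"spin":-8.5},{"gripper":0.024,"tx":0,"ty":0,"tz":0,"spin":-8.5},{"gripper":0.024,"tx":0,"ty":0,"tz":0,"spin":-8.5}]'; python3 -m inch '[{"gripper":0.024,"tx":0,"ty":0,"tz":0,"spin":-8.5},{"gripper":0.024,"tx":0,"ty":0,"tz":0,"spin":-8.5},{"gripper":0.024,"tx":0,"ty":0,"tz":0,"spin":-8.5},{"gripper":0.024,"tx":0,"ty":0,"tz":0,"spin":-3.5},{"gripper":0.024,"tx":0,"ty":0,"tz":0,"spin":0},{"gripper":0.024,"tx":0,"ty":0,"tz":0,"spin":0},{"gripper":0.024,"tx":0,"ty":0,"tz":0,"spin":0},{"gripper":0.024,"tx":0,"ty":0,"tz":0,"spin":0}]';python3 - <<'E'
from h import *
st()
f=grab_frame("wrist");save(f,"m_wrist.png")
f=grab_frame("top");save(f,"m_top.png",(240,150,360,270),5)
E
```

```text
clock: 10.5
eef_pos: [623.0, -52.8, 161.5]
tcp_rot: [-3.142, -0.001, -0.123]
contact_force: [0.7, 0.5, -0.8]
opening: 0.333
clock: 11.3
eef_pos: [623.0, -51.0, 161.2]
tcp_rot: [3.141, -0.0, 1.07]
contact_force: [0.2, 0.1, -1.5]
opening: 0.336
clock: 12.1
eef_pos: [623.1, -51.0, 160.9]
tcp_rot: [3.142, -0.0, 1.569]
contact_force: [0.3, -0.1, -0.6]
opening: 0.332
t 12.1 tcp [623.1 -51.  160.9] rot [ 3.142 -0.     1.569] F [ 0.3 -0.1 -0.6] M [-0.02 -0.    0.  ] open 0.332 q [-0.08  0.42  1.7   0.    1.02 -0.08]
```

View pics/m_wrist.png

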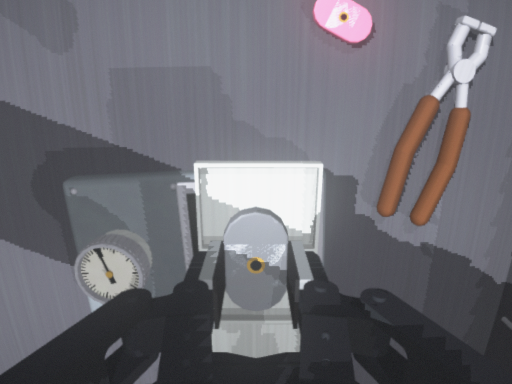

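Run:
```python
from h import *
f=grab_frame("wrist");t=grab_frame("top")
save(f,"n_crop.png",(180,140,340,290),5)
for z in (80.7,):
    for p in [(194.5,161.5),(321.5,161.5),(192,235)]: print(p,onz(f,*p,z).round(1))
for p in [(258.6,170.7),(333.6,170.3),(334.3,205.4),(259.3,206)]: print("top",onz(t,*p,80.7).round(1))
```

```text
(194.5, 161.5) [580.6 -19.5  80.7]
(321.5, 161.5) [667.3 -19.7  80.7]
(192, 235) [575.6 -73.9  80.7]
top [671.  -21.8  80.7]
top [ 668.9 -222.8   80.7]
top [ 573.8 -220.5   80.7]
top [575.3 -22.3  80.7]
```

View pics/n_crop.png

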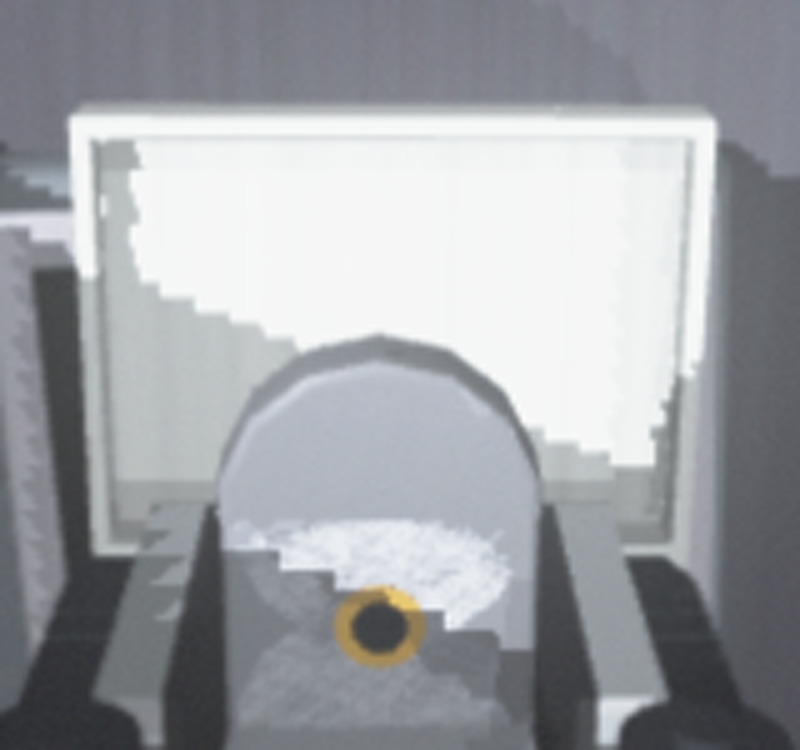

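View pics/m_top.png

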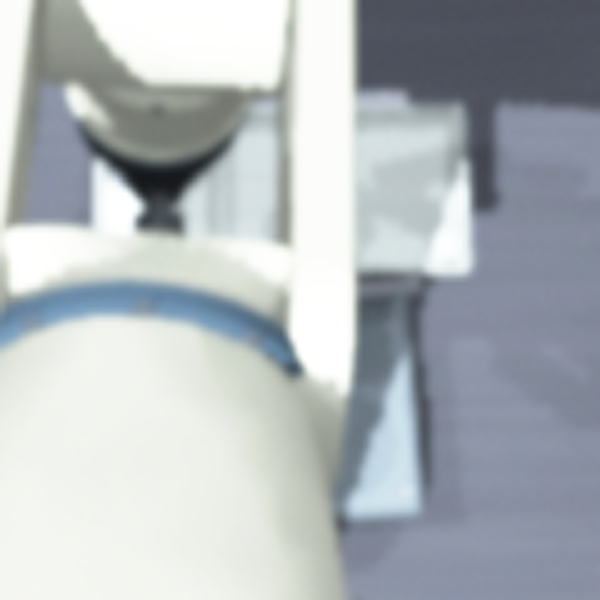

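```bash
python3 -m inch '[{"gripper":0.024,"tx":-0.003,"ty":0.001,"tz":0.03,"spin":0},{"gripper":0.024,"tx":0,"ty":0,"tz":0.025,"spin":0},{"gripper":0.024,"tx":0,"ty":0,"tz":0.015,"spin":0},{"gripper":0.024,"tx":0,"ty":0,"tz":0.007,"spin":0},{"gripper":0.024,"tx":0,"ty":0,"tz":0.005,"spin":0},{"gripper":0.024,"tx":0,"ty":0,"tz":0,"spin":0},{"gripper":0.024,"tx":0,"ty":0,"tz":0,"spin":0},{"gripper":0.024,"tx":0,"ty":0,"tz":0,"spin":0}]' 40;python3 - <<'E'
from h import *
st()
f=grab_frame("wrist");save(f,"o_wrist.png")
f=grab_frame("side");save(f,"o_side.png",(215,145,345,235),6)
E
```

```text
clock: 13.1
eef_pos: [624.8, -54.0, 79.8]
tcp_rot: [3.14, 0.0, 1.57]
contact_force: [-0.5, -0.4, -2.0]
opening: 0.337
t 13.1 tcp [624.8 -54.   79.8] rot [3.14 0.   1.57] F [-0.5 -0.4 -2. ] M [0.01 0.02 0.05] open 0.337 q [-0.09  0.53  1.74  0.    0.87 -0.09]
```

View pics/o_wrist.png

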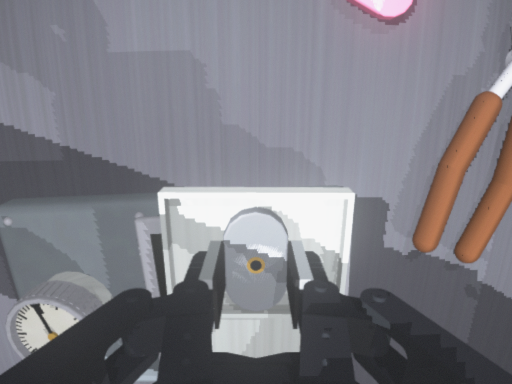

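View pics/o_side.png

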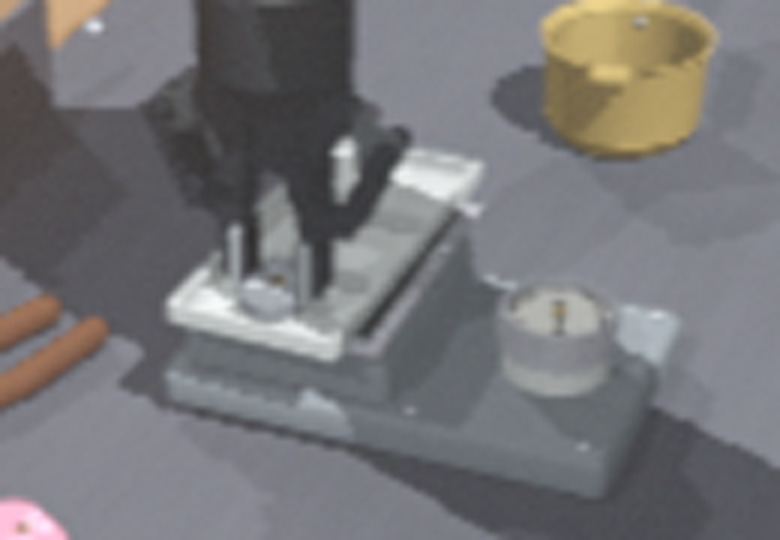

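Run:
```python
from h import *
f=grab_frame("wrist");save(f,"p_crop.png",(150,170,360,330),3.7)
for n,p,z in [("outer end",(256,188),80.7),("sink top far",(256,213),86.8),("sink top near",(256,311),86.8),("eyelet",(256,265),87),("divider far",(256,314),80.7),("L",(160,190),80.7),("R",(352,190),80.7)]: print(n,onz(f,*p,z).round(1))
```

```text
outer end [623.9 -18.6  80.7]
sink top far [623.9 -28.   86.8]
sink top near [623.8 -78.2  86.8]
eyelet [623.8 -53.1  87. ]
divider far [623.8 -84.5  80.7]
L [581.3 -19.4  80.7]
R [666.6 -19.6  80.7]
```

View pics/p_crop.png

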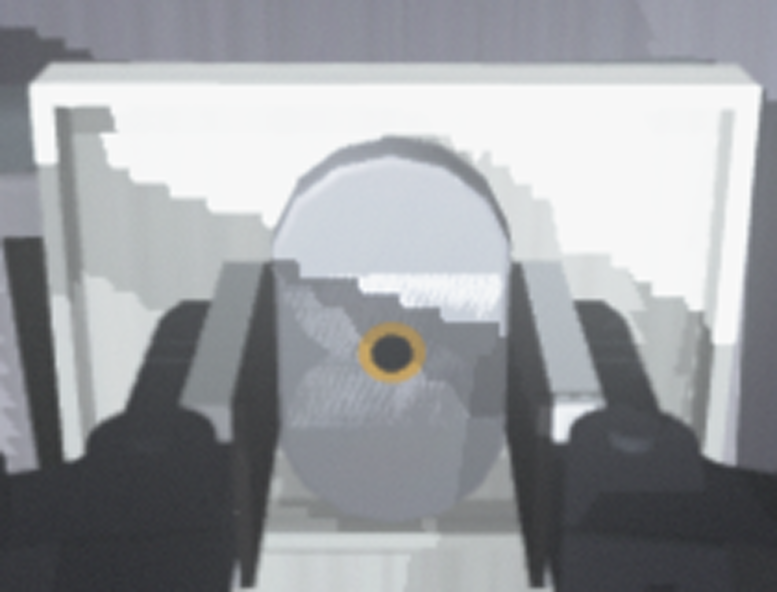

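```bash
python3 -m inch '[{"gripper":0.024,"tx":-0.001,"ty":0,"tz":0.0025,"spin":0},{"gripper":0.024,"tx":0,"ty":0,"tz":0.001,"spin":0},{"gripper":0.024,"tx":0,"ty":0,"tz":0,"spin":0},{"gripper":0.04,"tx":0,"ty":0,"tz":0,"spin":0},{"gripper":0.04,"tx":0,"ty":0,"tz":0,"spin":0},{"gripper":0.04,"tx":0,"ty":0,"tz":0,"spin":0},{"gripper":0.04,"tx":0,"ty":0,"tz":-0.01,"spin":0},{"gripper":0.04,"tx":0,"ty":0,"tz":-0.03,"spin":0}]' 40;python3 - <<'E'
from h import *
st()
f=grab_frame("wrist");save(f,"q_wrist.png")
E
```

```text
clock: 14.05
eef_pos: [622.2, -54.8, 113.8]
tcp_rot: [-3.137, -0.0, 1.57]
contact_force: [-0.1, -0.2, 0.5]
opening: 0.469
t 14.05 tcp [622.2 -54.8 113.8] rot [-3.137 -0.     1.57 ] F [-0.1 -0.2  0.5] M [-0.03 -0.01  0.03] open 0.469 q [-0.09  0.48  1.72 -0.    0.94 -0.09]
```

View pics/q_wrist.png

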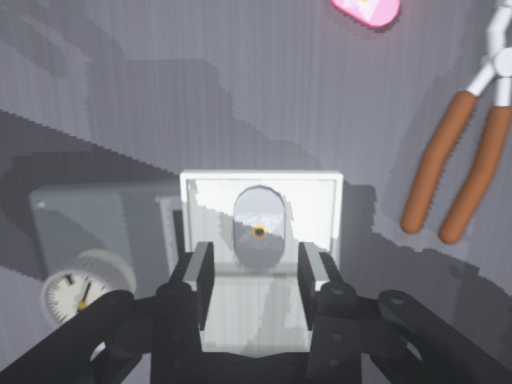

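```bash
python3 -m inch '[{"gripper":0.05,"tx":0.0393,"ty":-0.0218,"tz":-0.004,"spin":0},{"gripper":0.05,"tx":0.0393,"ty":-0.0218,"tz":-0.004,"spin":0},{"gripper":0.05,"tx":0.0393,"ty":-0.0218,"tz":-0.004,"spin":0},{"gripper":0.05,"tx":0.0393,"ty":-0.0218,"tz":-0.004,"spin":0},{"gripper":0.05,"tx":0.0393,"ty":-0.0218,"tz":-0.004,"spin":0},{"gripper":0.05,"tx":0.0393,"ty":-0.0218,"tz":-0.004,"spin":0},{"gripper":0.05,"tx":0.0393,"ty":-0.0218,"tz":0,"spin":0},{"gripper":0.05,"tx":0.0393,"ty":-0.0218,"tz":0,"spin":0}]' 40; python3 -m inch '[{"gripper":0.05,"tx":0,"ty":0,"tz":0,"spin":-8.5},{"gripper":0.05,"tx":0,"ty":0,"tz":0,"spin":-8.5},{"gripper":0.05,"tx":0,"ty":0,"tz":0,"spin":-8.5},{"gripper":0.05,"tx":0,"ty":0,"tz":0,"spin":-8.5},{"gripper":0.05,"tx":0,"ty":0,"tz":0,"spin":-8.5},{"gripper":0.05,"tx":0,"ty":0,"tz":0,"spin":-8.5},{"gripper":0.05,"tx":0,"ty":0,"tz":0,"spin":-8.5},{"gripper":0.05,"tx":0,"ty":0,"tz":0,"spin":-8.5}]'; python3 -m inch '[{"gripper":0.05,"tx":0,"ty":0,"tz":0,"spin":-8.5},{"gripper":0.05,"tx":0,"ty":0,"tz":0,"spin":-5.5},{"gripper":0.05,"tx":0,"ty":0,"tz":0.02,"spin":0},{"gripper":0.05,"tx":0,"ty":0,"tz":0.02,"spin":0},{"gripper":0.05,"tx":0,"ty":0,"tz":0,"spin":0},{"gripper":0.05,"tx":0,"ty":0,"tz":0,"spin":0},{"gripper":0.05,"tx":0,"ty":0,"tz":0,"spin":0},{"gripper":0.05,"tx":0,"ty":0,"tz":0,"spin":0}]';python3 - <<'E'
from sk2 import *
st()
f=grab_frame("wrist");save(f,"r_wrist.png")
p=proj(f,[[449.5,259.7,9]])[0];print(p)
meas(f,p[0],p[1],50)
E
```

```text
clock: 14.9
eef_pos: [449.4, 261.3, 140.6]
tcp_rot: [3.14, -0.001, 1.57]
contact_force: [0.9, 0.2, -0.4]
opening: 0.589
clock: 15.7
eef_pos: [450.3, 259.8, 140.2]
tcp_rot: [3.141, 0.001, 2.763]
contact_force: [-0.3, -0.1, 0.4]
opening: 0.582
clock: 16.5
eef_pos: [450.6, 259.9, 100.5]
tcp_rot: [3.14, 0.001, 3.001]
contact_force: [0.0, -0.5, -0.4]
opening: 0.593
t 16.5 tcp [450.6 259.9 100.5] rot [3.140e+00 1.000e-03 3.001e+00] F [ 0.  -0.5 -0.4] M [ 0.05  0.01 -0.  ] open 0.593 q [ 0.52  0.36  1.97 -0.    0.81 -0.91]
[255.30729322 199.82468678]
thr 179.0 area 2188 eyelet [447.1 259.4] ctr [446.2 259.8] ax -8.3 [30.5 52.3] rect [446.9 259.8] [28.1 50.2]
```

View pics/r_wrist.png

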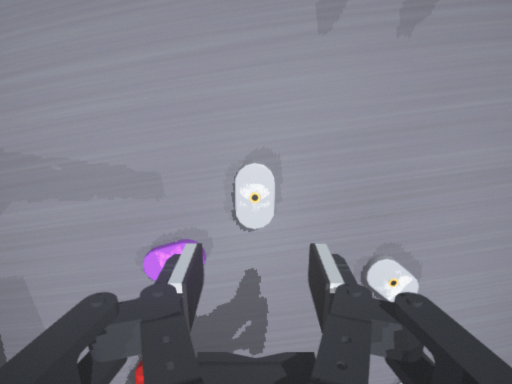

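```bash
python3 -m inch '[{"gripper":0.05,"tx":0.002,"ty":0,"tz":0.035,"spin":0},{"gripper":0.05,"tx":0,"ty":0,"tz":0.035,"spin":0},{"gripper":0.05,"tx":0,"ty":0,"tz":0.02,"spin":0},{"gripper":0.05,"tx":0,"ty":0,"tz":0.0085,"spin":0},{"gripper":0.05,"tx":0,"ty":0,"tz":0,"spin":0},{"gripper":0.024,"tx":0,"ty":0,"tz":0,"spin":0},{"gripper":0.024,"tx":0,"ty":0,"tz":0,"spin":0},{"gripper":0.024,"tx":0,"ty":0,"tz":0,"spin":0}]' 40; python3 -m inch '[{"gripper":0.024,"tx":0,"ty":0,"tz":0,"spin":0},{"gripper":0.024,"tx":0,"ty":0,"tz":0,"spin":0},{"gripper":0.024,"tx":0,"ty":0,"tz":-0.02,"spin":0},{"gripper":0.024,"tx":0,"ty":0,"tz":-0.04,"spin":0},{"gripper":0.024,"tx":0,"ty":0,"tz":-0.05,"spin":0},{"gripper":0.024,"tx":0,"ty":0,"tz":-0.05,"spin":0},{"gripper":0.024,"tx":0,"ty":0,"tz":0,"spin":0},{"gripper":0.024,"tx":0,"ty":0,"tz":0,"spin":0}]';python3 - <<'E'
from h import *
st()
f=grab_frame("wrist");save(f,"s_wrist.png")
E
```

```text
clock: 17.35
eef_pos: [448.9, 260.4, 2.2]
tcp_rot: [3.14, 0.002, 3.001]
contact_force: [-0.8, -1.1, 6.5]
opening: 0.335
clock: 18.15
eef_pos: [448.7, 260.2, 162.6]
tcp_rot: [3.139, 0.003, 3.001]
contact_force: [-0.2, -0.4, -2.1]
opening: 0.333
t 18.15 tcp [448.7 260.2 162.6] rot [3.139e+00 3.000e-03 3.001e+00] F [-0.2 -0.4 -2.1] M [-0.03  0.04  0.02] open 0.333 q [ 0.52  0.27  1.93  0.    0.94 -0.91]
```

View pics/s_wrist.png

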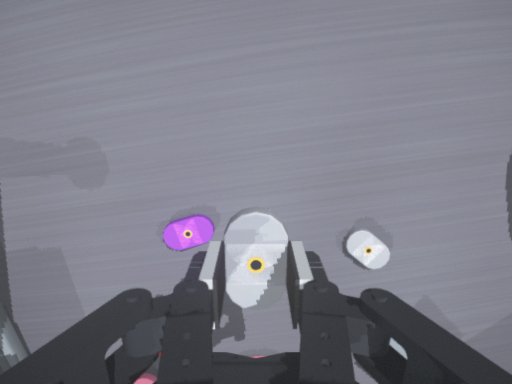

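```bash
python3 -m inch '[{"gripper":0.024,"tx":-0.0235,"ty":-0.0414,"tz":0,"spin":0},{"gripper":0.024,"tx":-0.0235,"ty":-0.0414,"tz":0,"spin":0},{"gripper":0.024,"tx":-0.0235,"ty":-0.0414,"tz":0,"spin":0},{"gripper":0.024,"tx":-0.0235,"ty":-0.0414,"tz":0,"spin":0},{"gripper":0.024,"tx":-0.0235,"ty":-0.0414,"tz":0,"spin":0},{"gripper":0.024,"tx":-0.0235,"ty":-0.0414,"tz":0,"spin":0},{"gripper":0.024,"tx":-0.0235,"ty":-0.0414,"tz":0,"spin":0},{"gripper":0.024,"tx":-0.0235,"ty":-0.0414,"tz":0,"spin":0}]' 40; python3 -m inch '[{"gripper":0.024,"tx":-0.0235,"ty":-0.0414,"tz":0,"spin":0},{"gripper":0.024,"tx":-0.0235,"ty":-0.0414,"tz":0,"spin":0},{"gripper":0.024,"tx":0,"ty":0,"tz":0,"spin":8.5},{"gripper":0.024,"tx":0,"ty":0,"tz":0,"spin":8.5},{"gripper":0.024,"tx":0,"ty":0,"tz":0,"spin":8.5},{"gripper":0.024,"tx":0,"ty":0,"tz":0,"spin":8.5},{"gripper":0.024,"tx":0,"ty":0,"tz":0,"spin":8.5},{"gripper":0.024,"tx":0,"ty":0,"tz":0,"spin":8.5}]';  python3 -m inch '[{"gripper":0.024,"tx":0,"ty":0,"tz":0,"spin":8.5},{"gripper":0.024,"tx":0,"ty":0,"tz":0,"spin":8.5},{"gripper":0.024,"tx":0,"ty":0,"tz":0,"spin":8.5},{"gripper":0.024,"tx":0,"ty":0,"tz":0,"spin":5.5},{"gripper":0.024,"tx":0,"ty":0,"tz":0.03,"spin":0},{"gripper":0.024,"tx":0,"ty":0,"tz":0,"spin":0},{"gripper":0.024,"tx":0,"ty":0,"tz":0,"spin":0},{"gripper":0.024,"tx":0,"ty":0,"tz":0,"spin":0}]';python3 - <<'E'
from h import *
st()
f=grab_frame("wrist");save(f,"t_wrist.png")
E
```

```text
clock: 19.0
eef_pos: [586.8, -96.2, 158.5]
tcp_rot: [3.141, -0.004, 3.001]
contact_force: [1.2, -0.1, -0.3]
opening: 0.333
clock: 19.8
eef_pos: [621.3, -182.6, 158.1]
tcp_rot: [-3.139, -0.003, 2.105]
contact_force: [-0.2, -0.3, -1.1]
opening: 0.333
clock: 20.6
eef_pos: [622.8, -183.0, 130.9]
tcp_rot: [-3.141, -0.0, 1.57]
contact_force: [1.1, 0.2, -0.3]
opening: 0.335
t 20.6 tcp [ 622.8 -183.   130.9] rot [-3.141 -0.     1.57 ] F [ 1.1  0.2 -0.3] M [ 0.02  0.03 -0.07] open 0.335 q [-0.29  0.49  1.66 -0.    0.99 -0.29]
```

View pics/t_wrist.png

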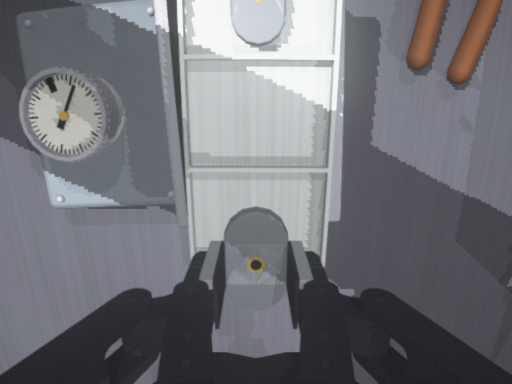

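Run:
```python
from h import *
f=grab_frame("wrist");save(f,"u_crop.png",(170,40,350,290),3)
for n,p,z in [("div1L",(184,57.5),79),("div1R",(333,57.5),79),("div2L",(189,169),79),("div2R",(328,169),79)]: print(n,onz(f,*p,z).round(1))
```

```text
div1L [582.9 -87.6  79. ]
div1R [665.2 -87.7  79. ]
div2L [ 582.3 -150.7   79. ]
div2R [ 665.8 -150.9   79. ]
```

View pics/u_crop.png

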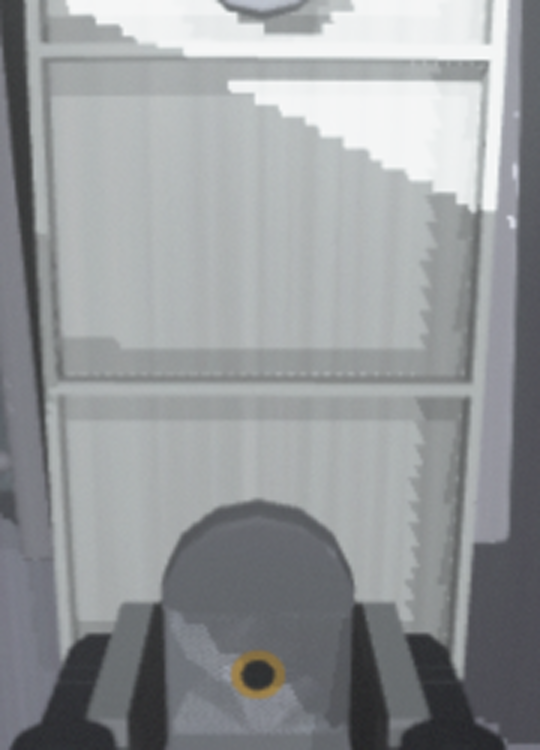

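```bash
python3 -m inch '[{"gripper":0.024,"tx":-0.0005,"ty":0.001,"tz":0.025,"spin":0},{"gripper":0.024,"tx":0,"ty":0,"tz":0.015,"spin":0},{"gripper":0.024,"tx":0,"ty":0,"tz":0.01,"spin":0},{"gripper":0.024,"tx":0,"ty":0,"tz":0.004,"spin":0},{"gripper":0.024,"tx":0,"ty":0,"tz":0.002,"spin":0},{"gripper":0.024,"tx":0,"ty":0,"tz":0.001,"spin":0},{"gripper":0.024,"tx":0,"ty":0,"tz":0,"spin":0},{"gripper":0.024,"tx":0,"ty":0,"tz":0,"spin":0}]' 40;python3 - <<'E'
from h import *
st()
f=grab_frame("wrist");save(f,"v_wrist.png",(150,140,360,330),3.5)
E
```

```text
clock: 21.5
eef_pos: [624.1, -183.6, 74.4]
tcp_rot: [3.141, 0.0, 1.57]
contact_force: [-0.8, 0.1, -1.0]
opening: 0.334
t 21.5 tcp [ 624.1 -183.6   74.4] rot [3.141 0.    1.57 ] F [-0.8  0.1 -1. ] M [ 0.02 -0.01  0.01] open 0.334 q [-0.29  0.56  1.69  0.    0.89 -0.29]
```

View pics/v_wrist.png

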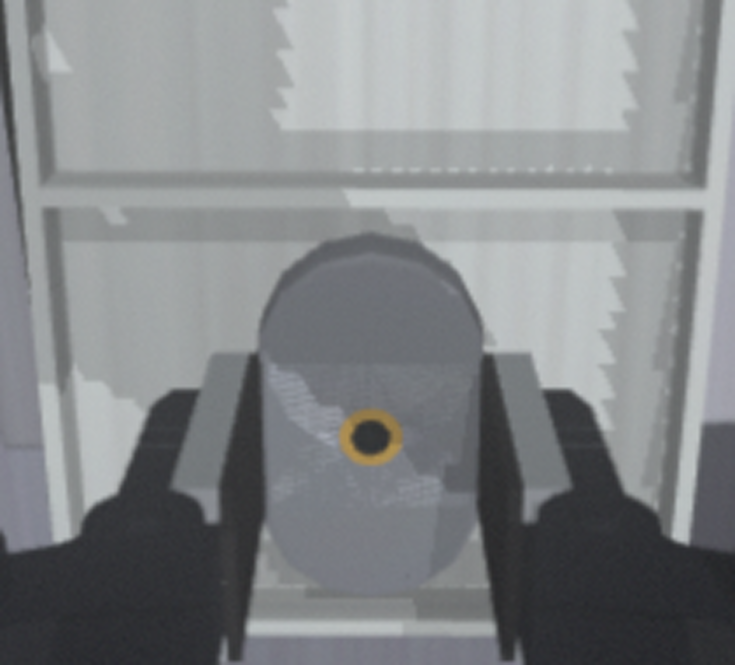

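Sinker C sits inside the far well, with gaps at both the divider (row ~200) and the end wall (row ~605). I'll release it and rise.

```bash
python3 -m inch '[{"gripper":0.04,"tx":0,"ty":0,"tz":0,"spin":0},{"gripper":0.04,"tx":0,"ty":0,"tz":0,"spin":0},{"gripper":0.04,"tx":0,"ty":0,"tz":0,"spin":0},{"gripper":0.04,"tx":0,"ty":0,"tz":-0.01,"spin":0},{"gripper":0.04,"tx":0,"ty":0,"tz":-0.03,"spin":0},{"gripper":0.04,"tx":0,"ty":0,"tz":-0.04,"spin":0},{"gripper":0.05,"tx":0,"ty":0,"tz":0,"spin":0},{"gripper":0.05,"tx":0,"ty":0,"tz":0,"spin":0}]' 40;python3 - <<'E'
from h import *
st()
f=grab_frame("wrist");save(f,"w_wrist.png")
E
```

```text
clock: 22.35
eef_pos: [624.6, -183.7, 155.7]
tcp_rot: [3.139, 0.001, 1.57]
contact_force: [-0.7, 0.2, -1.6]
opening: 0.581
t 22.35 tcp [ 624.6 -183.7  155.7] rot [3.139e+00 1.000e-03 1.570e+00] F [-0.7  0.2 -1.6] M [-0.    0.04  0.06] open 0.581 q [-0.29  0.47  1.64  0.    1.03 -0.29]
```

View pics/w_wrist.png

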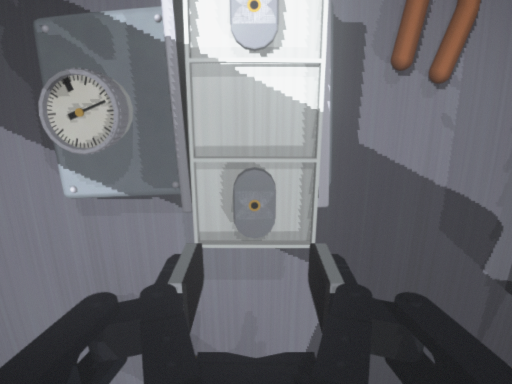

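```bash
python3 -m inch '[{"gripper":0.05,"tx":0.0455,"ty":-0.0072,"tz":0,"spin":0},{"gripper":0.05,"tx":0.0455,"ty":-0.0072,"tz":0,"spin":0},{"gripper":0.05,"tx":0.0455,"ty":-0.0072,"tz":0,"spin":0},{"gripper":0.05,"tx":0.0455,"ty":-0.0072,"tz":0,"spin":0},{"gripper":0.05,"tx":0.0455,"ty":-0.0072,"tz":0,"spin":0},{"gripper":0.05,"tx":0.0455,"ty":-0.0072,"tz":0,"spin":0},{"gripper":0.05,"tx":0.0455,"ty":-0.0072,"tz":0,"spin":0},{"gripper":0.05,"tx":0.0455,"ty":-0.0072,"tz":0,"spin":0}]' 40; python3 -m inch '[{"gripper":0.05,"tx":0.0455,"ty":-0.0072,"tz":0,"spin":0},{"gripper":0.05,"tx":0.0455,"ty":-0.0072,"tz":0,"spin":0},{"gripper":0.05,"tx":0.0455,"ty":-0.0072,"tz":0,"spin":0},{"gripper":0.05,"tx":0.0455,"ty":-0.0072,"tz":0,"spin":0},{"gripper":0.05,"tx":0,"ty":0,"tz":0,"spin":8.5},{"gripper":0.05,"tx":0,"ty":0,"tz":0,"spin":8.5},{"gripper":0.05,"tx":0,"ty":0,"tz":0,"spin":8.5},{"gripper":0.05,"tx":0,"ty":0,"tz":0,"spin":8.5}]';  python3 -m inch '[{"gripper":0.05,"tx":0,"ty":0,"tz":0,"spin":8.5},{"gripper":0.05,"tx":0,"ty":0,"tz":0,"spin":5},{"gripper":0.05,"tx":0,"ty":0,"tz":0.03,"spin":0},{"gripper":0.05,"tx":0,"ty":0,"tz":0.02,"spin":0},{"gripper":0.05,"tx":0,"ty":0,"tz":0,"spin":0},{"gripper":0.05,"tx":0,"ty":0,"tz":0,"spin":0},{"gripper":0.05,"tx":0,"ty":0,"tz":0,"spin":0},{"gripper":0.05,"tx":0,"ty":0,"tz":0,"spin":0}]';python3 - <<'E'
from sk2 import *
st()
f=grab_frame("wrist");save(f,"x_wrist.png")
p=proj(f,[[538.,361.7,9]])[0];print(p)
meas(f,p[0],p[1],50)
E
```

```text
clock: 23.2
eef_pos: [564.9, 182.0, 152.6]
tcp_rot: [-3.139, 0.001, 1.57]
contact_force: [0.5, 0.5, -0.5]
opening: 0.584
clock: 24.0
eef_pos: [536.7, 362.2, 152.2]
tcp_rot: [-3.141, 0.003, 0.971]
contact_force: [0.1, 0.3, -0.7]
opening: 0.586
clock: 24.8
eef_pos: [538.3, 363.0, 105.0]
tcp_rot: [3.141, -0.002, 0.741]
contact_force: [0.3, -0.3, -0.2]
opening: 0.585
t 24.8 tcp [538.3 363.  105. ] rot [ 3.141e+00 -2.000e-03  7.410e-01] F [ 0.3 -0.3 -0.2] M [ 0.   -0.04 -0.  ] open 0.585 q [0.59 0.52 1.68 0.   0.94 1.42]
[257.32518714 199.27835898]
thr 185.0 area 2097 eyelet [537.7 362.9] ctr [537.9 363.6] ax 42.0 [30.7 52.1] rect [537.6 363.1] [49.8 28. ]
```

View pics/x_wrist.png

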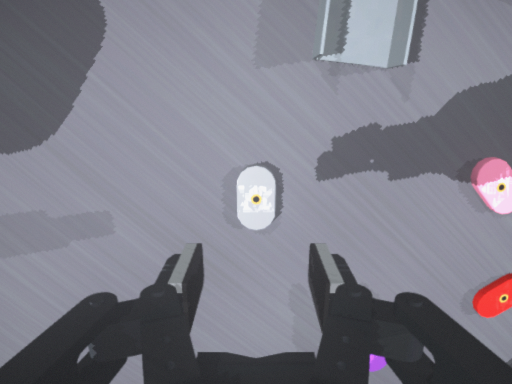

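```bash
python3 -m inch '[{"gripper":0.05,"tx":-0.001,"ty":0,"tz":0.035,"spin":0},{"gripper":0.05,"tx":0,"ty":0,"tz":0.035,"spin":0},{"gripper":0.05,"tx":0,"ty":0,"tz":0.02,"spin":0},{"gripper":0.05,"tx":0,"ty":0,"tz":0.0125,"spin":0},{"gripper":0.05,"tx":0,"ty":0,"tz":0,"spin":0},{"gripper":0.024,"tx":0,"ty":0,"tz":0,"spin":0},{"gripper":0.024,"tx":0,"ty":0,"tz":0,"spin":0},{"gripper":0.024,"tx":0,"ty":0,"tz":0,"spin":0}]' 40; python3 -m inch '[{"gripper":0.024,"tx":0,"ty":0,"tz":0,"spin":0},{"gripper":0.024,"tx":0,"ty":0,"tz":0,"spin":0},{"gripper":0.024,"tx":0,"ty":0,"tz":-0.02,"spin":0},{"gripper":0.024,"tx":0,"ty":0,"tz":-0.04,"spin":0},{"gripper":0.024,"tx":0,"ty":0,"tz":-0.05,"spin":0},{"gripper":0.024,"tx":0,"ty":0,"tz":-0.05,"spin":0},{"gripper":0.024,"tx":0,"ty":0,"tz":0,"spin":0},{"gripper":0.024,"tx":0,"ty":0,"tz":0,"spin":0}]';python3 - <<'E'
from h import *
st()
f=grab_frame("wrist");save(f,"y_wrist.png")
E
```

```text
clock: 25.65
eef_pos: [538.0, 362.6, 3.0]
tcp_rot: [3.141, -0.003, 0.741]
contact_force: [-0.3, -0.1, 3.5]
opening: 0.333
clock: 26.45
eef_pos: [537.6, 362.3, 163.1]
tcp_rot: [3.141, -0.003, 0.741]
contact_force: [-1.0, -0.7, -1.6]
opening: 0.333
t 26.45 tcp [537.6 362.3 163.1] rot [ 3.141e+00 -3.000e-03  7.410e-01] F [-1.  -0.7 -1.6] M [ 0.02  0.04 -0.07] open 0.333 q [0.59 0.45 1.64 0.   1.04 1.42]
```

View pics/y_wrist.png

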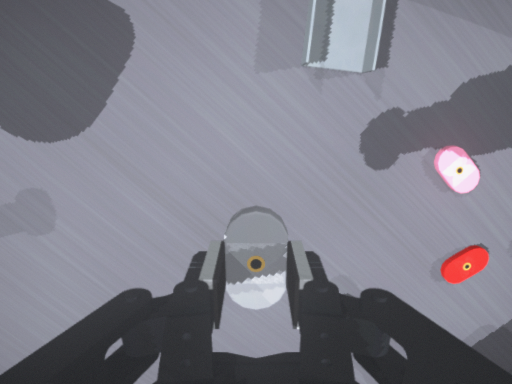

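```bash
python3 -m inch '[{"gripper":0.024,"tx":-0.0261,"ty":0.0413,"tz":0,"spin":0},{"gripper":0.024,"tx":-0.0261,"ty":0.0413,"tz":0,"spin":0},{"gripper":0.024,"tx":-0.0261,"ty":0.0413,"tz":0,"spin":0},{"gripper":0.024,"tx":-0.0261,"ty":0.0413,"tz":0,"spin":0},{"gripper":0.024,"tx":-0.0261,"ty":0.0413,"tz":0,"spin":0},{"gripper":0.024,"tx":-0.0261,"ty":0.0413,"tz":0,"spin":0},{"gripper":0.024,"tx":-0.0261,"ty":0.0413,"tz":0,"spin":0},{"gripper":0.024,"tx":-0.0261,"ty":0.0413,"tz":0,"spin":0}]' 40; python3 -m inch '[{"gripper":0.024,"tx":-0.0261,"ty":0.0413,"tz":0,"spin":0},{"gripper":0.024,"tx":-0.0261,"ty":0.0413,"tz":0,"spin":0},{"gripper":0.024,"tx":0,"ty":0,"tz":0,"spin":-8.5},{"gripper":0.024,"tx":0,"ty":0,"tz":0,"spin":-8.5},{"gripper":0.024,"tx":0,"ty":0,"tz":0,"spin":-8.5},{"gripper":0.024,"tx":0,"ty":0,"tz":0,"spin":-8.5},{"gripper":0.024,"tx":0,"ty":0,"tz":0,"spin":-8.5},{"gripper":0.024,"tx":0,"ty":0,"tz":0,"spin":-5}]';  python3 -m inch '[{"gripper":0.024,"tx":0,"ty":0,"tz":0.02,"spin":0},{"gripper":0.024,"tx":0,"ty":0,"tz":0.01,"spin":0},{"gripper":0.024,"tx":0,"ty":0,"tz":0,"spin":0},{"gripper":0.024,"tx":0,"ty":0,"tz":0,"spin":0},{"gripper":0.024,"tx":0,"ty":0,"tz":0,"spin":0},{"gripper":0.024,"tx":0,"ty":0,"tz":0,"spin":0},{"gripper":0.024,"tx":0,"ty":0,"tz":0,"spin":0},{"gripper":0.024,"tx":0,"ty":0,"tz":0,"spin":0}]';python3 - <<'E'
from h import *
st()
f=grab_frame("wrist");save(f,"z_wrist.png")
E
```

```text
clock: 27.3
eef_pos: [604.5, -24.7, 159.1]
tcp_rot: [-3.139, 0.003, 0.741]
contact_force: [0.4, 0.4, -1.2]
opening: 0.332
clock: 28.1
eef_pos: [621.7, -118.7, 158.7]
tcp_rot: [-3.137, -0.001, 1.576]
contact_force: [-0.6, 0.3, -0.5]
opening: 0.332
clock: 28.9
eef_pos: [623.4, -119.0, 131.8]
tcp_rot: [3.141, 0.0, 1.57]
contact_force: [0.4, -0.4, -1.4]
opening: 0.335
t 28.9 tcp [ 623.4 -119.   131.8] rot [3.141 0.    1.57 ] F [ 0.4 -0.4 -1.4] M [-0.02  0.02 -0.01] open 0.335 q [-0.19  0.47  1.69  0.    0.97 -0.19]
```

View pics/z_wrist.png

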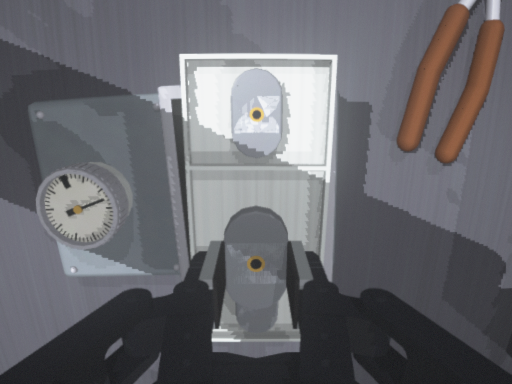

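```bash
python3 -m inch '[{"gripper":0.024,"tx":0,"ty":0.0005,"tz":0.025,"spin":0},{"gripper":0.024,"tx":0,"ty":0,"tz":0.015,"spin":0},{"gripper":0.024,"tx":0,"ty":0,"tz":0.01,"spin":0},{"gripper":0.024,"tx":0,"ty":0,"tz":0.005,"spin":0},{"gripper":0.024,"tx":0,"ty":0,"tz":0.002,"spin":0},{"gripper":0.024,"tx":0,"ty":0,"tz":0.001,"spin":0},{"gripper":0.024,"tx":0,"ty":0,"tz":0,"spin":0},{"gripper":0.024,"tx":0,"ty":0,"tz":0,"spin":0}]' 40;python3 - <<'E'
from h import *
st()
f=grab_frame("wrist");save(f,"za_wrist.png",(130,100,380,340),3)
E
```

```text
clock: 29.75
eef_pos: [624.1, -119.0, 73.9]
tcp_rot: [3.141, 0.0, 1.57]
contact_force: [0.1, -0.0, -1.7]
opening: 0.333
t 29.75 tcp [ 624.1 -119.    73.9] rot [3.141 0.    1.57 ] F [ 0.1 -0.  -1.7] M [ 0.01  0.03 -0.02] open 0.333 q [-0.19  0.55  1.73 -0.    0.87 -0.19]
```

View pics/za_wrist.png

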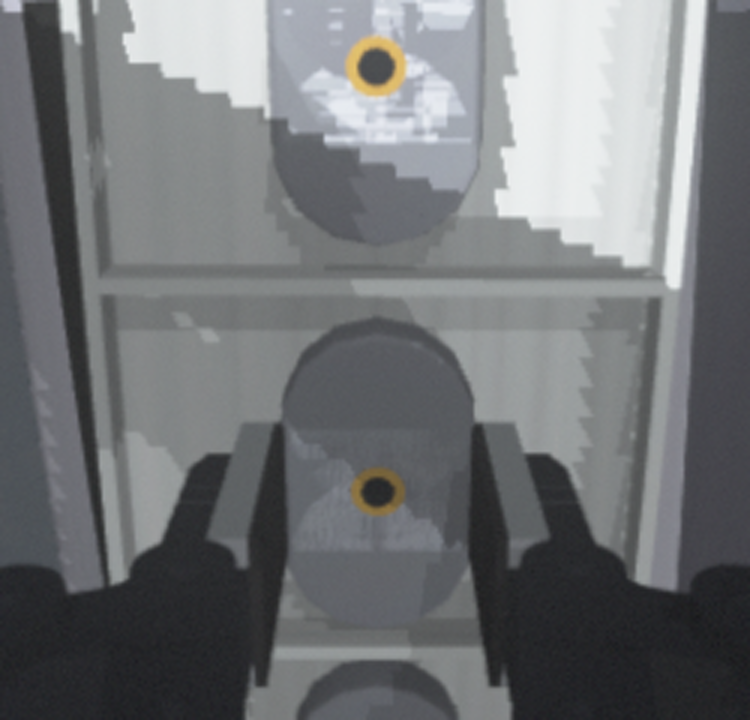

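Sinker B is inside the middle well. I'll lower it a further 1.5 mm, release, rise and back off for the final view.

```bash
python3 -m inch '[{"gripper":0.024,"tx":0,"ty":0,"tz":0.0015,"spin":0},{"gripper":0.04,"tx":0,"ty":0,"tz":0,"spin":0},{"gripper":0.04,"tx":0,"ty":0,"tz":0,"spin":0},{"gripper":0.04,"tx":0,"ty":0,"tz":0,"spin":0},{"gripper":0.04,"tx":0,"ty":0,"tz":-0.01,"spin":0},{"gripper":0.04,"tx":0,"ty":0,"tz":-0.03,"spin":0},{"gripper":0.04,"tx":-0.02,"ty":-0.01,"tz":-0.04,"spin":0},{"gripper":0.05,"tx":-0.04,"ty":-0.02,"tz":-0.02,"spin":0}]' 40; python3 -m inch '[{"gripper":0.05,"tx":-0.04,"ty":-0.02,"tz":-0.02,"spin":0},{"gripper":0.05,"tx":0,"ty":0,"tz":0,"spin":0},{"gripper":0.05,"tx":0,"ty":0,"tz":0,"spin":0},{"gripper":0.05,"tx":0,"ty":0,"tz":0,"spin":0},{"gripper":0.05,"tx":0,"ty":0,"tz":0,"spin":0},{"gripper":0.05,"tx":0,"ty":0,"tz":0,"spin":0},{"gripper":0.05,"tx":0,"ty":0,"tz":0,"spin":0},{"gripper":0.05,"tx":0,"ty":0,"tz":0,"spin":0}]';python3 - <<'E'
from h import *
st()
f=grab_frame("wrist");save(f,"zb_wrist.png",None,1.5)
p=proj(f,[[498.7,-118.3,58]])[0].astype(int);print(p)
save(f,"zb_dial.png",(max(p[0]-60,0),max(p[1]-50,0),p[0]+60,p[1]+50),6)
f=grab_frame("side");save(f,"zb_side.png",(215,145,345,235),6)
E
```

```text
clock: 30.6
eef_pos: [596.0, -178.1, 175.9]
tcp_rot: [3.137, 0.001, 1.573]
contact_force: [0.2, -1.3, 0.1]
opening: 0.583
clock: 31.4
eef_pos: [573.7, -218.5, 191.5]
tcp_rot: [-3.141, -0.0, 1.571]
contact_force: [0.5, -0.2, 0.2]
opening: 0.586
t 31.4 tcp [ 573.7 -218.5  191.5] rot [-3.141 -0.     1.571] F [ 0.5 -0.2  0.2] M [-0.01  0.02  0.  ] open 0.586 q [-0.37  0.38  1.7   0.    1.07 -0.37]
[161  63]
```

View pics/zb_wrist.png

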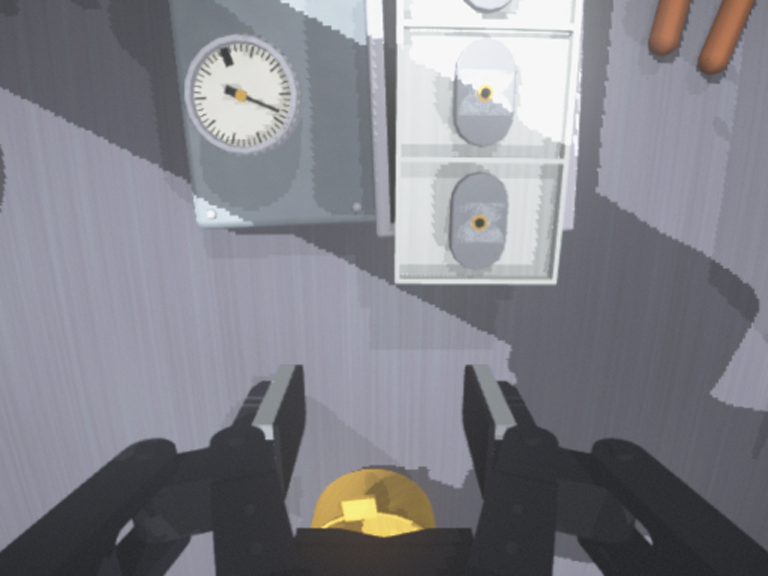

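View pics/zb_dial.png

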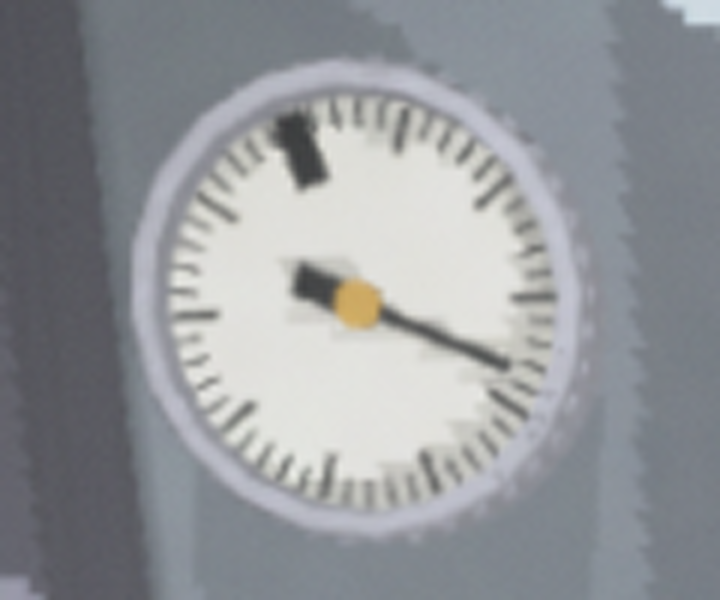

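View pics/zb_side.png

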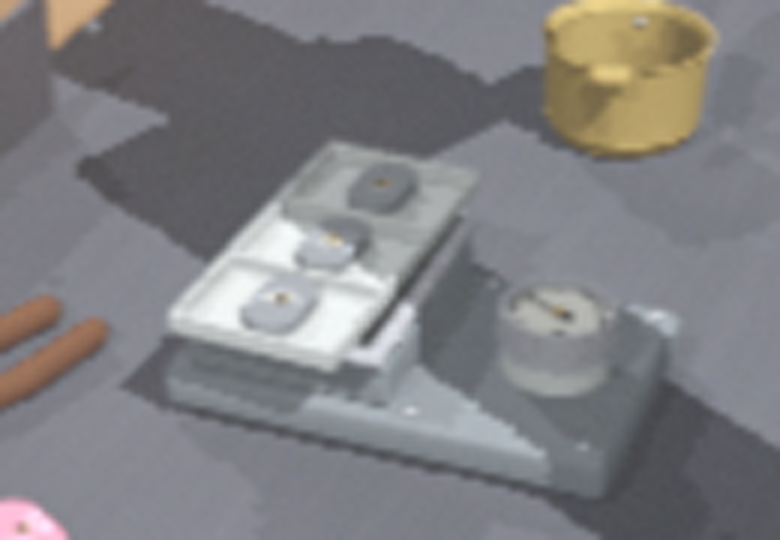

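```bash
python3 -c "
from rig import *
print(sign_off())"
```

```text
the job is handed in; nothing more can be done
None
```

I zeroed the scale and laid one grey sinker flat in each of the three tray wells, then handed the job in at about 31.5 s of the 72 s allowed. `sign_off()` gives no verdict, so what follows is only what my last pictures showed.

- **Zeroing:** I turned the bezel about 59° clockwise with the empty tray on the platform. After I let go, the pointer lay within the zero bar.
- **Sinkers:** All three lie flat inside their wells.
- **Final reading:** The pointer stood at about 360 to 370 g by eye against the dial marks. The target is 360 g, within 27 g.
- **Tray and bezel:** The tray looked level and still on the platform. The bezel was not touched again after taring.
- **Everything else:** I did not touch the pot, cutter, scoop or coloured look-alikes. The gripper was open and clear, at about z = 190 mm.
- **Disagreement:** The wrist camera's positions shifted by about 2 mm when the tool was turned half round. I allowed for this when gripping and placing the sinkers.
- **Refused move:** The first move command was refused because some row fields were missing, so nothing moved then.

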